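# File the spare keys and prove the yellow one in the test lock

## Robot

A 6-joint arm with a two-finger parallel gripper is mounted at the origin on the work surface. World frame = base frame: x ahead of the robot, y to its left, z up, the work surface at z = 0. Lengths are in m, angles in rad, forces in N, time in s.
With the tool pointing down it reaches from about 0.35 to 0.975 m from the base axis. Payload 4.9 kg.
Tool frame: the origin (TCP) lies at the very end of the fingers, on their centre line; the grasp point (between the pads) lies 19 mm behind it (ctrl.pinch_z is the distance from the TCP to the grasp point, in m); z points along the fingers, y is the direction in which the jaws open and shut (so a half turn about z gives the same grasp; the last joint's range is limited). The gripper opens to 85 mm and grips with 20 to 120 N. Pads are 22 mm wide; open, the fingers measure 114 mm over their backs; the gripper's body (76 mm by 85 mm) begins 54 mm behind the grasp point. The pads swing forward as they close: fully open they stand 13 mm farther back than shut.
Start: joints at [-1.448, 0.053, 1.613, -0, 1.476, -0.119], TCP at [0.15, -0.607, 0.231] pointing down, gripper open.
Joint ranges: [-3.01, 3.01], [-1.01, 2.22], [0.06, 2.58], [-1.02, 4.17], [0.09, 2.62], [-3.14, 3.14]. Speed limits (rad/s): [2.57, 2.57, 3.14, 3.14, 3.14, 3.14].

## Interface

Orientations are given as a rotation vector (axis times angle).
In Python, from station import ctrl gives the robot as it stands.
- The arm moves only by the tool carry_out, never from a script. Its argument "series" is a list of rows, each a list of 7 numbers: the shift along the world's x, y, z each as a share of 0.025 m, from -1 to 1, then the turn, a rotation vector about the world's x, y, z each as a share of 0.1 rad, from -1 to 1, then the opening, from 0 (shut) to 1 (fully open). A call has 1 to 12 rows; each row shifts and turns the commanded pose from where the row before left it; what a row does not reach is not made up. A row lasts 1/10 s, in which the tool goes at most 50 mm and 8.59 degrees, less where a joint would pass 70% of its speed; a pose out of reach is approached as far as the arm can. A call with a number of a shift or a turn outside -1 to 1 is refused whole. A call with a gripper value outside its range is refused whole. The fingers move at their own pace and stop on an object; "grip_force" is the grip in N (left out, the last holds). Time passes only in rows, so rows that do not move let the fingers close. It gives the time, the measured TCP pose, the force and the opening at its end, in the units of the state.
- ctrl.get_obs(): the state, without advancing time (a new reading comes with each control period).
- ctrl.get_image(name): name is "scene" or "top" or "wrist"; returns a dict with "frame" (400x640x3 uint8, blue, green, red), "fx", "fy", "cx", "cy" (pixels), "k1" (the pictures are not rectified: a ray, as slopes to the right and down, at radius r is drawn at 1 + k1 r^2 times it, then the intrinsics apply), "R" (3x3) and "t" (3): a world point X has camera coordinates R X + t; the wrist camera has in their place "hand_eye" (4x4, takes a point from camera to tool coordinates, whose origin is the TCP and whose axes are the flange's). Camera axes: x right, y down, z forward; pixel columns grow to the right and rows downward; lengths in m; the calibration is good to about 2 mm. A picture is of the moment at which its call begins: read the wrist's pose just before it. There is no depth.
- ctrl.finish_job(): hands the job in, once; it reports no verdict.
Trained networks look in a picture, given as the dict that the camera call returned (one of the last four; its "shot" number tells which), for a name from the list of things; names that differ only in an ending like _2 or _b are one class to them, and where a whole thing is asked for, a point or a joint stands for the part that bears it (a point fixed in the world has none). Each returns a list of dicts, best first, with "p" (0 to 1); they miss things now and then, are a little off and sometimes report something else, mostly with a low value. They report only what shows in the picture. A call takes as long as a camera call. They do not tell look-alikes from the thing itself.
- ctrl.trace(picture, name): "mask" (400x640 bool, what is visible of it) and "rect" ([left, top, width, height] as shares, 0 to 1, of the picture: columns of its width, rows of its height, round what is visible of it).
- ctrl.mark_of(picture, name): "position" ([column, row] as shares, 0 to 1, of the picture: columns of its width, rows of its height: a listed point, or the origin of a listed thing).
The state is a dict: "t": time; "q": joint angles; "dq": joint speeds; "effort": joint torques, N m; "tool_pos": TCP position; "tool_rot": TCP orientation; "contact_force": force on the tool from outside, world axes, zero at the start; "wrist_torque": the same for the moment, N m; "opening": finger opening in m.
Only numpy, scipy, OpenCV 4.12 (cv2) and the standard library are available. Lean on these libraries where they do the work, as an engineer would, in place of code of your own. Each camera call takes 0.05 s, during which the arm holds its last target.

## Task

Finish the key order at the counter: first put the red key in the red bin and the blue key in the blue bin. Then slide the yellow key fully home into the test lock with the yellow collar, working it past the sticky pins, turn it clockwise a quarter turn to the stop and keep holding it there: finish with the key still gripped and turned, because the lock springs back. Leave the padlock, the screw box and the oil bottle alone.

Things in the scene. Friction and masses are not known exactly. Their poses are not given: they have to be found in the camera images.
- key_red: key with red plastic bow, loose, 30 g. Origin at the shoulder (underside of the bow). +z up through the bow: 26 mm wide (x), 10 thick (y), 36 tall. Along -z the steel blade: 10 mm wide (x), 4 thick (y), 32 long, rounded tip. Same both ways round. Starts upright in one of the rack's slots (which one varies), shoulder on the rack's top.
- key_blue: key with blue plastic bow, loose, 30 g. Origin at the shoulder (underside of the bow). +z up through the bow: 26 mm wide (x), 10 thick (y), 36 tall. Along -z the steel blade: 10 mm wide (x), 4 thick (y), 32 long, rounded tip. Same both ways round. Starts upright in one of the rack's slots (which one varies), shoulder on the rack's top.
- key_yellow: key with yellow plastic bow, loose, 30 g. Origin at the shoulder (underside of the bow). +z up through the bow: 26 mm wide (x), 10 thick (y), 36 tall. Along -z the steel blade: 10 mm wide (x), 4 thick (y), 32 long, rounded tip. Same both ways round. Starts upright in one of the rack's slots (which one varies), shoulder on the rack's top.
- rack: wooden key rack, fixed block 60 mm (x) by 200 (y) by 42 high, origin at the centre of its underside. Slots in its top at y = -60, 0, +60 mm, 12 mm long (y) by 6 wide (x); the keys stand in them, blade width along the rack's y. Lift a key straight up 32 mm to clear its slot.
- bin_red: red open bin, fixed, 150 mm (x) by 120 (y), walls and floor 4 mm thick; back wall (+x) 70 mm high, front wall (-x) 45 mm, sides 70 at the back, 45 at the front. Origin at the centre of its underside. The two bins may be swapped.
- bin_blue: blue open bin, fixed, 150 mm (x) by 120 (y), walls and floor 4 mm thick; back wall (+x) 70 mm high, front wall (-x) 45 mm, sides 70 at the back, 45 at the front. Origin at the centre of its underside. The two bins may be swapped.
- lock: test lock, fixed grey block 80 by 80 mm, 45 high, origin at the centre of its underside; in its top a round brass plug (39 mm) in a yellow collar. Inside the keyway four sticky pins stand out from alternate sides, 8, 14, 20, 26 mm down, by varying amounts; the blade pushes them aside. Push down with 10 to 20 N; if it stops, ease back 2 mm, rock it and push again.
- keyway (a point): centre of the keyway's mouth on the plug's flat top, level with the lock's top; turns with the plug. z up, x along the slot (red mark on the +x side). Slot 11.8 mm (x) by 5.8 (y), 38 deep, 1.5 mm lead-in. Fully home, the key's shoulder lies on the plug's face: key origin at this point, blade width along x, either way round.
- plug (a joint): turn of the brass plug in rad: 0 at rest, grows clockwise seen from above, stop at 1.5 (the quarter turn). A spring (0.03 N m/rad) turns it back when let go. The blade has about 0.2 rad of play in the slot before it drives the plug, so the key must be turned that much further.
- padlock: bystander, leave alone. brass padlock lying flat, body 45 by 40 by 22 mm, shackle toward its +x; origin at the underside of the body.
- screw_box: bystander, leave alone. Cardboard box of screws 70 by 100 by 45 mm, origin at the centre of its underside.
- oiler: bystander, leave alone. White oil bottle with a red cap, 40 mm wide, 85 mm tall, upright, origin at the centre of its underside.
Mind the look-alikes: they are no part of the job. There is more than one size of the key_yellow; the job needs the smallest.

How it is judged:
On the way, in this order (a step that is already met when the one before it is completed fails the run):
1. the red key lies in the red bin and the blue key in the blue bin, both let go (x of key_red in the frame of bin_red between -0.073 and 0.073 m and y of key_red in the frame of bin_red between -0.058 and 0.058 m and z of key_red in the frame of bin_red below 0.062 m and contact force between the fingers and key_red below 0.1 N and x of key_blue in the frame of bin_blue between -0.073 and 0.073 m and y of key_blue in the frame of bin_blue between -0.058 and 0.058 m and z of key_blue in the frame of bin_blue below 0.062 m and contact force between the fingers and key_blue below 0.1 N and linear speed of each of key_red, key_blue below 0.03 m/s), for 0.2 s.
2. the yellow key is fully home in the lock, the plug not yet turned (z of key_yellow in the frame of keyway between -0.004 and 0.004 m and horizontal distance between key_yellow and keyway below 0.004 m and angle between the z axis of key_yellow and the z axis of keyway, either way round below 0.12 rad and height (world z) of key_yellow above 0.038 m and value of joint plug below 0.4 rad), for 0.1 s.
3. the lock is turned a quarter with the yellow key (z of key_yellow in the frame of keyway between -0.004 and 0.004 m and horizontal distance between key_yellow and keyway below 0.004 m and angle between the z axis of key_yellow and the z axis of keyway, either way round below 0.12 rad and height (world z) of key_yellow above 0.038 m and value of joint plug above 1.3 rad and contact force between the fingers and key_yellow above 1.5 N), for 0.2 s.
At the end, for the whole second after the job is handed in: Yellow key home (shoulder within 4 mm of the keyway's mouth, upright to 0.12 rad), gripped with over 1.5 N, plug held beyond 1.3 of 1.5 rad. Red key in red bin, blue in blue: origin between the walls, under 62 mm above the bin's underside, let go and at rest; bystanders within 30 mm (all of step 1 and all of step 3 and velocity of joint plug below 0.2 rad/s); the arm keeps its last pose, push and grip.
It fails at once if the padlock is pushed more than 30 mm or tipped (distance of padlock from where it was at the start of the episode above 0.03 m or angle between padlock's own z axis and vertical above 0.5 rad).
It fails at once if the screw box is pushed more than 30 mm or tipped (distance of screw_box from where it was at the start of the episode above 0.03 m or angle between screw_box's own z axis and vertical above 0.5 rad).
It fails at once if the oil bottle is pushed more than 30 mm or tipped (distance of oiler from where it was at the start of the episode above 0.03 m or angle between oiler's own z axis and vertical above 0.5 rad).
It also fails if it takes over 72 s, if anything falls off the work surface, if the arm or the gripper's body presses on something with over 40 N, if the wrist force passes 120 N, or if a joint passes its speed limit or range.

## Working session

There is one attempt and no reset: what is moved stays moved. The work goes in short steps, Python scripts to look and compute and a tool call to move; the robot and the scene stay as the last step left them, time stands still between calls to the robot, and variables do not carry over. Pictures are saved under pics/ and viewed, and the job is handed in when it is done.

Besides the shell and the picture viewer there is one more tool, called after ">>>" by a JSON object that holds its "name" and its "arguments". carry_out: Moves the arm, as the interface text tells. Shift numbers are shares of 0.025 m and turn numbers shares of 0.1 rad, none past 1 either way. Its arguments: {"type":"object","properties":{"series":{"type":"array"},"grip_force":{"type":"number"}},"required":["series"]}

```bash
mkdir -p pics; ls; cat > h.py <<'E'
import numpy as np, cv2
from station import ctrl
def save(n,name):
    p=ctrl.get_image(n); cv2.imwrite('pics/'+name,p['frame']); return p
E
python3 - <<'E'
from h import *
o=ctrl.get_obs(); print(o)
for n in('scene','top','wrist'):
    p=save(n,n+'0.png'); print(n,{k:v for k,v in p.items() if k!='frame'})
E
```

```text
pics
{'t': 0.0, 'q': array([-1.44798373e+00,  5.33740641e-02,  1.61429700e+00, -8.65565015e-06,
        1.47600550e+00, -1.19030074e-01]), 'dq': array([ 0.00038904,  0.00164992,  0.00040793, -0.00010725,  0.00063948,
       -0.00051175]), 'effort': array([ 2.53020364e-03, -3.93685126e+01, -3.70171380e+01,  7.01623003e-05,
        7.13919828e-03,  9.15727270e-06]), 'tool_pos': array([ 0.14958508, -0.60619043,  0.23005056]), 'tool_rot': array([-3.11658366e+00, -3.78710387e-01,  1.97116348e-05]), 'contact_force': array([0.17105781, 0.95612385, 0.61081401]), 'wrist_torque': array([ 0.0355086 , -0.02035973, -0.05557788]), 'opening': 0.08549081507122727}
scene {'fx': 385.7999127904101, 'fy': 385.7999127904101, 'cx': 321.3974251438172, 'cy': 197.40773270609583, 'k1': -0.0344969953375814, 'R': array([[-0.82084376,  0.57112721, -0.00540635],
       [ 0.42099745,  0.59862114, -0.68147919],
       [-0.38597495, -0.561664  , -0.73181752]]), 't': array([ 0.47306862, -0.18184428,  1.19781656]), 'shot': 1}
top {'fx': 469.53881927236756, 'fy': 469.53881927236756, 'cx': 326.1376898152042, 'cy': 203.1433133724634, 'k1': -0.07914013544300409, 'R': array([[-0.02781199, -0.99960558, -0.00389637],
       [-0.97867465,  0.02802284, -0.20349607],
       [ 0.20352499, -0.00184635, -0.97906801]]), 't': array([0.02356274, 0.5801691 , 1.01752974]), 'shot': 2}
wrist {'fx': 337.34817100003374, 'fy': 337.34817100003374, 'cx': 312.0164616259723, 'cy': 192.78925234326923, 'k1': 0.01203372643226455, 'hand_eye': array([[ 1.13148234e-03, -9.46212896e-01, -3.23542694e-01,
         8.42114446e-02],
       [ 9.99999338e-01,  1.13858054e-03,  1.67341133e-04,
         1.32660945e-03],
       [ 2.10039078e-04, -3.23542669e-01,  9.46213558e-01,
        -1.41486585e-01],
       [ 0.00000000e+00,  0.00000000e+00,  0.00000000e+00,
         1.00000000e+00]]), 'shot': 3}
```

View pics/scene0.png

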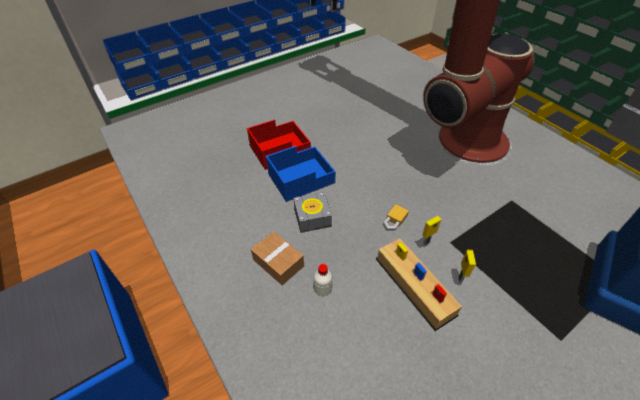

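View pics/top0.png

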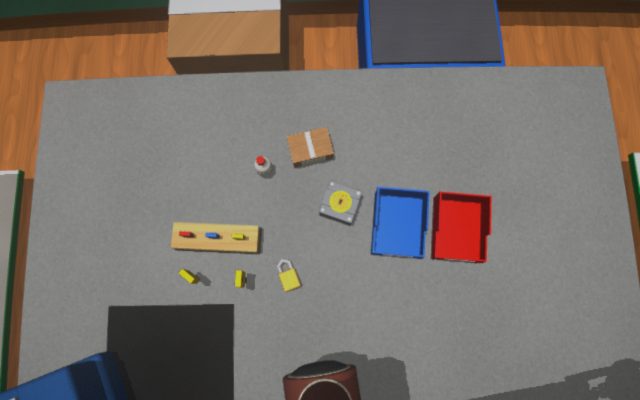

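View pics/wrist0.png

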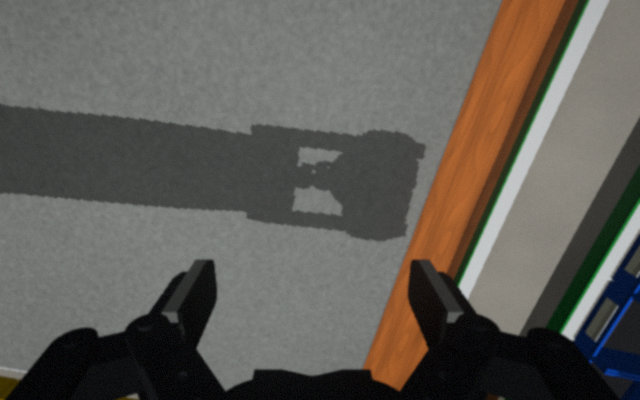

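The scene view shows the rack holding yellow, blue and red keys (400,250 / 420,270 / 440,293), two more yellow keys outside it, the lock at (312,208), and the bins. Next I'll measure.

```bash
cat >> h.py <<'E'
def ray(p,u,v,obs=None):
    d=np.array([(u-p['cx'])/p['fx'],(v-p['cy'])/p['fy']]); s=d.copy()
    for _ in range(20): s=d/(1+p['k1']*(s@s))
    r=np.array([s[0],s[1],1.])
    if 'hand_eye' in p:
        R0=cv2.Rodrigues(obs['tool_rot'])[0]; H=p['hand_eye']
        return R0@H[:3,3]+obs['tool_pos'], R0@H[:3,:3]@r
    return -p['R'].T@p['t'], p['R'].T@r
def at_z(p,u,v,z,obs=None):
    o,d=ray(p,u,v,obs); return o+d*(z-o[2])/d[2]
def proj(p,X,obs=None):
    X=np.asarray(X,float)
    if 'hand_eye' in p:
        R0=cv2.Rodrigues(obs['tool_rot'])[0]; H=p['hand_eye']
        c=H[:3,:3].T@(R0.T@(X-obs['tool_pos'])-H[:3,3])
    else: c=p['R']@X+p['t']
    s=c[:2]/c[2]; s=s*(1+p['k1']*(s@s))
    return np.array([p['fx']*s[0]+p['cx'],p['fy']*s[1]+p['cy']])
def tri(rays):
    A=0;b=0
    for o,d in rays:
        d=d/np.linalg.norm(d); M=np.eye(3)-np.outer(d,d); A=A+M; b=b+M@o
    return np.linalg.solve(A,b)
E
python3 - <<'E'
from h import *
hz=dict(key_red=.042,key_blue=.042,key_yellow=.042,rack=0,bin_red=0,bin_blue=0,lock=0,keyway=.045,padlock=0,screw_box=0,oiler=0)
for n in('top','scene'):
    p=ctrl.get_image(n); f=p['frame']
    c=(slice(120,310),slice(150,510)) if n=='top' else (slice(110,330),slice(230,500))
    g=f[c]; cv2.imwrite(f'pics/{n}_z.png',cv2.resize(g,(800,int(800*g.shape[0]/g.shape[1]))if n=='top' else (720,587),interpolation=cv2.INTER_CUBIC))
    for k,z in hz.items():
        for m in ctrl.mark_of(p,k)[:4]:
            if m['p']<.3: continue
            u,v=m['position'][0]*640,m['position'][1]*400
            print(n,k,round(m['p'],2),round(u),round(v),at_z(p,u,v,z).round(4))
E
```

```text
top key_red 0.53 193 234 [0.5201 0.3186 0.042 ]
top key_blue 0.52 215 237 [0.5125 0.2671 0.042 ]
top key_yellow 0.67 239 279 [0.4138 0.2099 0.042 ]
top key_yellow 0.6 240 238 [0.5069 0.2071 0.042 ]
top key_yellow 0.47 193 275 [0.4247 0.3154 0.042 ]
top rack 0.57 220 240 [0.5101 0.2646 0.    ]
top bin_red 0.64 455 227 [ 0.5242 -0.3011  0.    ]
top bin_blue 0.96 399 229 [ 0.5256 -0.1651  0.    ]
top lock 0.95 341 207 [ 0.5832 -0.0285  0.    ]
top keyway 0.5 341 198 [ 0.594  -0.0276  0.045 ]
top padlock 0.86 289 280 [0.4107 0.099  0.    ]
top screw_box 0.84 308 148 [ 0.7342  0.0473 -0.    ]
top oiler 0.79 265 172 [0.6751 0.1548 0.    ]
top oiler 0.71 339 199 [ 0.6022 -0.0252  0.    ]
scene key_red 0.66 438 298 [0.5155 0.3302 0.042 ]
scene key_red 0.66 274 261 [0.7453 0.0618 0.042 ]
scene key_blue 0.62 418 276 [0.5137 0.2699 0.042 ]
scene key_yellow 0.61 431 235 [0.4117 0.2076 0.042 ]
scene key_yellow 0.56 463 271 [0.4253 0.3159 0.042 ]
scene key_yellow 0.46 400 256 [0.5099 0.2104 0.042 ]
scene rack 0.71 413 284 [0.5122 0.2638 0.    ]
scene bin_red 0.81 284 150 [ 0.5105 -0.2938  0.    ]
scene bin_blue 0.82 304 181 [ 0.5342 -0.1473 -0.    ]
scene lock 0.73 310 219 [ 0.596  -0.0233  0.    ]
scene keyway 0.51 309 206 [ 0.5952 -0.0262  0.045 ]
scene padlock 0.62 397 219 [0.4142 0.1022 0.    ]
scene screw_box 0.69 275 262 [0.7335 0.0368 0.    ]
scene oiler 0.95 324 290 [0.683  0.1631 0.    ]
```

View pics/top_z.png

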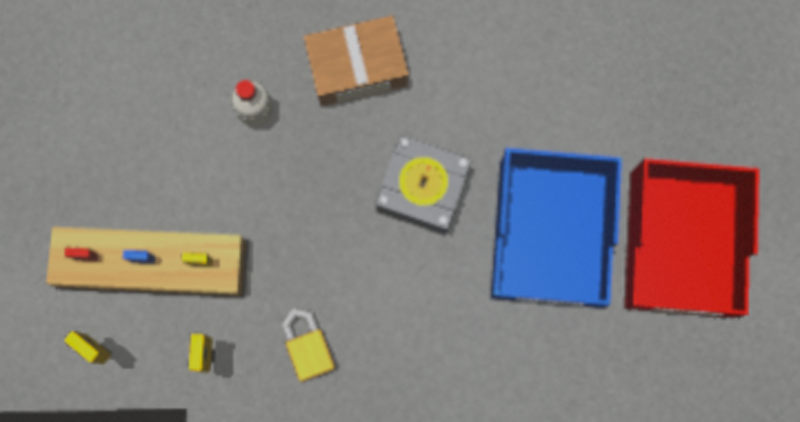

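View pics/scene_z.png

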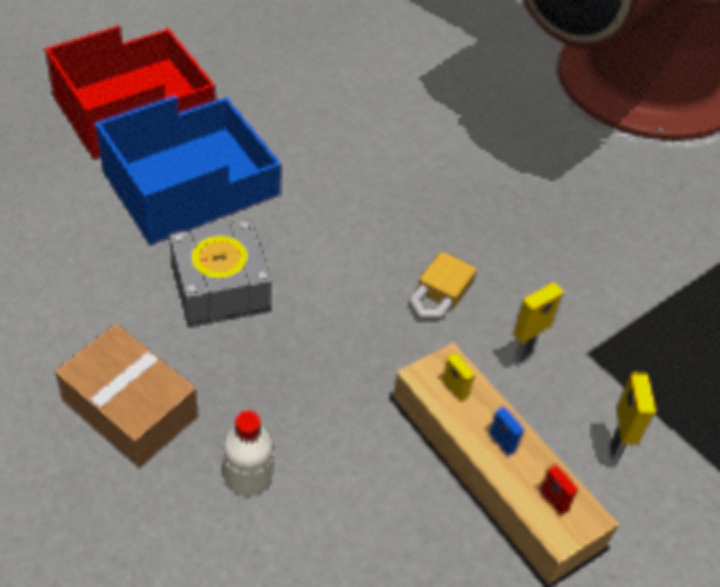

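The yellow key in the rack is clearly the smallest; the two outside it are bigger decoys. I'll move over the lock for a close look on the way.

>>> {"name": "carry_out", "arguments": {"series": [[1, 1, 0, 0, 0, 1, 1], [1, 1, 0, 0, 0, 1, 1], [1, 1, 0, 0, 0, 1, 1], [1, 1, 0, 0, 0, 1, 1], [1, 1, 0, 0, 0, 1, 1], [1, 1, 0, 0, 0, 1, 1], [1, 1, 0, 0, 0, 1, 1], [1, 1, 0, 0, 0, 1, 1], [1, 1, 0, 0, 0, 1, 1], [1, 1, 0, 0, 0, 1, 1], [1, 1, 0, 0, 0, 1, 1], [1, 1, 0, 0, 0, 1, 1]]}}

```text
t: 2.55
tool_pos: [0.4506, -0.3057, 0.2315]
tool_rot: [2.355, 2.078, 0.0]
contact_force: [1.0, -0.5, 0.4]
opening: 0.0855
```

>>> {"name": "carry_out", "arguments": {"series": [[0.5, 1, 0, 0, 0, 1, 0.6], [0.5, 1, 0, 0, 0, 0.3, 0.6], [0.5, 1, 0, 0, 0, 0, 0.6], [0.5, 1, 0, 0, 0, 0, 0.6], [0.5, 1, 0, 0, 0, 0, 0.6], [0.5, 1, 0, 0, 0, 0, 0.6], [0.5, 1, 0, 0, 0, 0, 0.6], [0.5, 1, 0, 0, 0, 0, 0.6], [0.5, 1, 0, 0, 0, 0, 0.6], [0.5, 1, 0, 0, 0, 0, 0.6], [0, 1, 0, 0, 0, 0, 0.6], [0, 0, 0, 0, 0, 0, 0.6]]}}

```text
t: 3.75
tool_pos: [0.5748, -0.0294, 0.2313]
tool_rot: [-2.216, -2.226, -0.001]
contact_force: [0.3, -0.8, -0.5]
opening: 0.0508
```

```bash
cat > w.py <<'E'
import sys
from h import *
o=ctrl.get_obs(); p=save('wrist',sys.argv[1]+'.png')
import pickle; pickle.dump((o,p),open('pics/'+sys.argv[1]+'.pkl','wb'))
R=cv2.Rodrigues(o['tool_rot'])[0]
print('t',round(o['t'],2),'tcp',o['tool_pos'].round(4),'x',R[:,0].round(3),'z',R[:,2].round(3),'q',o['q'].round(2),'open',round(o['opening'],4),'F',o['contact_force'].round(1))
E
python3 w.py lock1
```

```text
t 3.75 tcp [ 0.5748 -0.0294  0.2313] x [-0.005  1.     0.001] z [-0.     0.001 -1.   ] q [-0.18 -0.06  1.73  0.    1.48 -0.19] open 0.0508 F [ 0.3 -0.8 -0.5]
```

View pics/lock1.png

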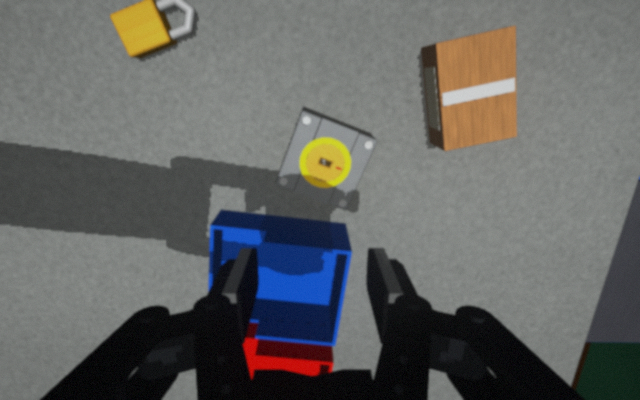

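```bash
python3 - <<'E'
from h import *; import pickle
o,p=pickle.load(open('pics/lock1.pkl','rb')); f=p['frame']
g=f[95:210,265:385]; cv2.imwrite('pics/lock1z.png',cv2.resize(g,None,fx=5,fy=5,interpolation=cv2.INTER_CUBIC))
hsv=cv2.cvtColor(f,cv2.COLOR_BGR2HSV)
m=cv2.inRange(hsv,(22,150,120),(35,255,255)); m[:120]=0;m[200:]=0
n,l,s,c=cv2.connectedComponentsWithStats(m); i=1+np.argmax(s[1:,4]); 
pts=np.argwhere(l==i)[:,::-1].astype(np.float32)
e=cv2.fitEllipse(cv2.convexHull(pts)); print(e,at_z(p,*e[0],.045,o).round(4))
P=[at_z(p,*x,.045,o) for x in [(304,108),(374,136)]]; print(P, np.linalg.norm(P[0]-P[1]))
E
```

```text
((324.7510681152344, 162.35813903808594), (49.44834899902344, 50.87278366088867), 68.53089141845703) [ 0.5886 -0.0268  0.045 ]
[array([0.56804413, 0.02567249, 0.045     ]), array([ 6.35909014e-01, -3.84742897e-04,  4.50000000e-02])] 0.07269540340718406
```

View pics/lock1z.png

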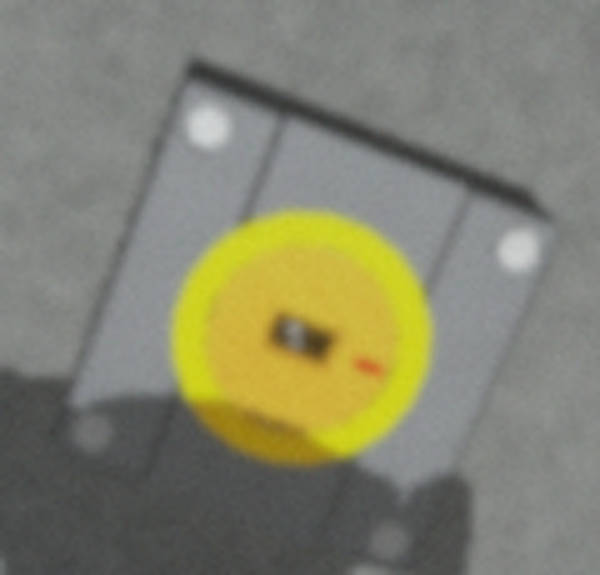

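The lock's slot is angled at about -21° from world +x, with its centre near (0.589, -0.027). Next I'll go over the rack.

>>> {"name": "carry_out", "arguments": {"series": [[-0.22, 1, 0, 0, 0, 0, 0.6], [-0.22, 1, 0, 0, 0, 0, 0.6], [-0.22, 1, 0, 0, 0, 0, 0.6], [-0.22, 1, 0, 0, 0, 0, 0.6], [-0.22, 1, 0, 0, 0, 0, 0.6], [-0.22, 1, 0, 0, 0, 0, 0.6], [-0.22, 1, 0, 0, 0, 0, 0.6], [-0.22, 1, 0, 0, 0, 0, 0.6], [-0.22, 1, 0, 0, 0, 0, 0.6], [-0.22, 1, 0, 0, 0, 0, 0.6], [-0.22, 1, 0, 0, 0, 0, 0.6], [0, 0.2, 0, 0, 0, 0, 0.6]]}}

```text
t: 5.0
tool_pos: [0.5139, 0.2491, 0.2314]
tool_rot: [2.219, 2.224, 0.0]
contact_force: [-0.5, -0.5, 0.5]
opening: 0.0509
```

```bash
python3 w.py rack1; python3 - <<'E'
from h import *; import pickle
o,p=pickle.load(open('pics/rack1.pkl','rb')); f=p['frame']
q=ctrl.get_image('top');s=ctrl.get_image('scene')
for k in('key_red','key_blue','key_yellow','rack'):
    for m in ctrl.mark_of(p,k)[:4] if 0 else []: pass
    hsv=0
w=ctrl.get_image('wrist'); o=ctrl.get_obs()
for k in('key_red','key_blue','key_yellow','rack'):
    for m in ctrl.mark_of(w,k)[:4]:
        u,v=m['position'][0]*640,m['position'][1]*400
        print(k,round(m['p'],2),round(u),round(v),at_z(w,u,v,.042 if k!='rack' else 0,o).round(4))
E
```

```text
t 5.0 tcp [0.5139 0.2491 0.2314] x [-0.003  1.     0.   ] z [ 0.  0. -1.] q [ 0.32 -0.08  1.74  0.    1.48  0.32] open 0.0509 F [-0.5 -0.5  0.5]
key_red 0.63 319 82 [0.5224 0.3253 0.042 ]
key_blue 0.68 314 145 [0.5175 0.2664 0.042 ]
key_yellow 0.95 310 202 [0.5138 0.2056 0.042 ]
key_yellow 0.91 217 207 [0.4164 0.2001 0.042 ]
key_yellow 0.6 214 90 [0.4238 0.3176 0.042 ]
rack 0.58 311 137 [0.5143 0.2671 0.    ]
```

View pics/rack1.png

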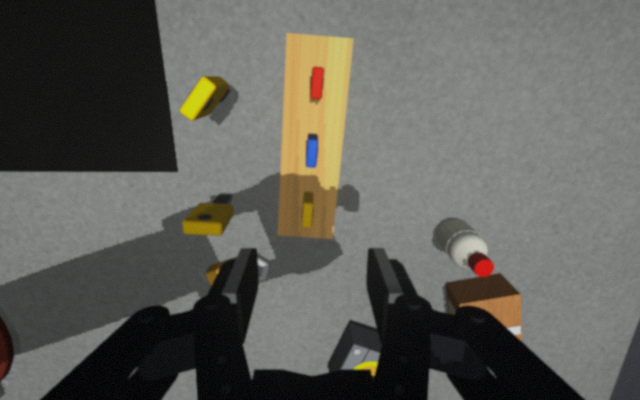

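```bash
python3 - <<'E'
from h import *; import pickle
o,p=pickle.load(open('pics/rack1.pkl','rb')); f=p['frame']
g=f[25:245,265:365]; cv2.imwrite('pics/r1z.png',cv2.resize(g,None,fx=2.7,fy=2.7,interpolation=cv2.INTER_CUBIC))
for u,v in [(288,35),(279,236),(353,38),(334,237)]: print(at_z(p,u,v,.042,o).round(4))
hsv=cv2.cvtColor(f,cv2.COLOR_BGR2HSV)
for n,lo,hi in [('red',(0,160,80),(6,255,255)),('blue',(105,130,60),(125,255,255)),('yel',(24,170,70),(34,255,255))]:
    m=cv2.inRange(hsv,lo,hi); m[:,:295]=0;m[:,332:]=0;m[:50]=0;m[230:]=0
    pts=np.argwhere(m)[:,::-1].astype(np.float32)
    r=cv2.minAreaRect(pts); print(n,len(pts),r); x0,y0=pts.min(0);x1,y1=pts.max(0);print(x0,y0,x1,y1)
    # model fit: project key bow box & compare centroid for (x,y,yaw)
    from scipy.optimize import minimize
    def sil(a):
        X=[[a[0]+sx*.013*np.cos(a[2])-sy*.005*np.sin(a[2]),a[1]+sx*.013*np.sin(a[2])+sy*.005*np.cos(a[2]),z] for sx in(-1,1) for sy in(-1,1) for z in(.042,.078)]
        im=np.zeros((400*4,640*4),np.uint8); h=cv2.convexHull(np.array([proj(p,x,o)*4 for x in X],np.float32)); cv2.fillConvexPoly(im,h.astype(np.int32),1); return cv2.resize(im.astype(np.float32),(640,400),interpolation=cv2.INTER_AREA)
    c=at_z(p,*r[0],.06,o)
    mm=(m>0).astype(np.float32)
    cost=lambda a:np.abs(sil(a)-mm).sum()
    best=minimize(cost,[c[0],c[1],np.pi/2-.05],method='Nelder-Mead',options=dict(initial_simplex=[[c[0],c[1],1.5],[c[0]+.005,c[1],1.5],[c[0],c[1]+.005,1.5],[c[0],c[1],1.62]]))
    print(best.x.round(4),best.fun)
E
```

```text
[0.4933 0.3669 0.042 ]
[0.4797 0.1687 0.042 ]
[0.5514 0.3647 0.042 ]
[0.5393 0.1677 0.042 ]
red 325 ((316.5, 83.0), (30.0, 11.0), 90.0)
311.0 68.0 322.0 98.0
[0.5188 0.326  1.4823] 78.375
blue 250 ((311.5, 152.5), (27.0, 9.0), 90.0)
307.0 139.0 316.0 166.0
[0.5146 0.2653 1.5704] 151.1875
yel 142 ((307.0, 211.5), (29.0, 8.0), 90.0)
303.0 197.0 311.0 226.0
[0.5106 0.2077 1.511 ] 256.9375
```

View pics/r1z.png

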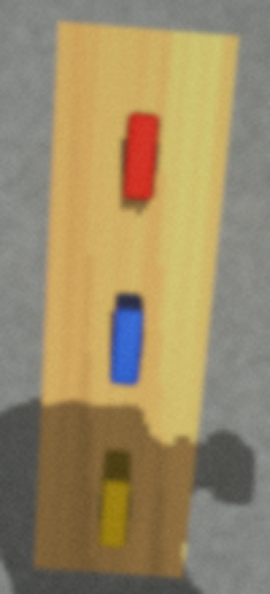

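>>> {"name": "carry_out", "arguments": {"series": [[0.06, 0.77, -0.9, 0, 0, -0.17, 0.6], [0.06, 0.77, -0.9, 0, 0, -0.17, 0.6], [0.06, 0.77, -0.9, 0, 0, -0.17, 0.6], [0.06, 0.77, -0.9, 0, 0, -0.17, 0.6], [0, 0, -1, 0, 0, 0, 0.6], [0, 0, -1, 0, 0, 0, 0.6], [0, 0, -0.6, 0, 0, 0, 0.6], [0, 0, -0.6, 0, 0, 0, 0.6], [0, 0, 0, 0, 0, 0, 0.6]], "grip_force": 40}}

```text
t: 6.3
tool_pos: [0.519, 0.3242, 0.059]
tool_rot: [-2.294, -2.144, 0.006]
contact_force: [0.2, 0.1, -0.0]
opening: 0.0511
```

```bash
python3 w.py red1
```

```text
t 6.3 tcp [0.519  0.3242 0.059 ] x [ 0.067  0.998 -0.002] z [-0.004 -0.002 -1.   ] q [ 0.44  0.19  1.77 -0.    1.19  0.5 ] open 0.0511 F [ 0.2  0.1 -0. ]
```

View pics/red1.png

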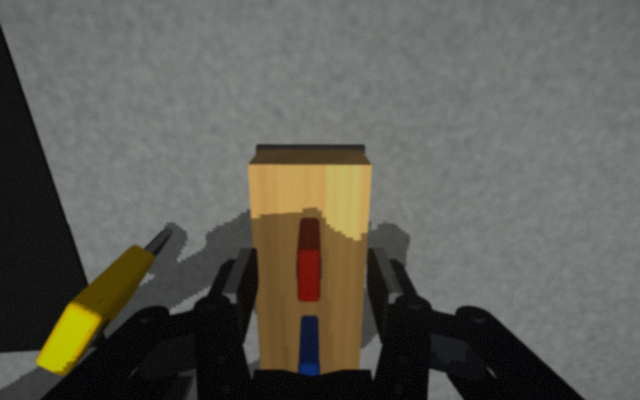

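Between the jaws (250 to 372) the red key is centred at about 310. Lowering the rest of the way and gripping.

>>> {"name": "carry_out", "arguments": {"series": [[0, 0.05, -0.45, 0, 0, 0, 0.6], [0, 0, 0, 0, 0, 0, 0], [0, 0, 0, 0, 0, 0, 0], [0, 0, 0, 0, 0, 0, 0], [0, 0, 0, 0, 0, 0, 0], [0, 0, 0, 0, 0, 0, 0], [0, 0, 0, 0, 0, 0, 0]]}}

```text
t: 7.05
tool_pos: [0.519, 0.3267, 0.0503]
tool_rot: [-2.293, -2.145, 0.003]
contact_force: [-5.7, 0.4, 2.5]
opening: 0.0096
```

>>> {"name": "carry_out", "arguments": {"series": [[0, 0, 0.4, 0, 0, 0, 0], [0, 0, 0.8, 0, 0, 0, 0], [0, 0, 1, 0, 0, 0, 0], [0, 0, 1, 0, 0, 0, 0], [0, 0, 1, 0, 0, 0, 0], [0, 0, 0.6, 0, 0, 0, 0]]}}

```text
t: 7.65
tool_pos: [0.5218, 0.3269, 0.1739]
tool_rot: [2.293, 2.144, 0.008]
contact_force: [0.0, -0.6, 0.5]
opening: 0.0092
```

```bash
python3 w.py red2; python3 - <<'E'
from h import *
p=ctrl.get_image('top')
for n,c in dict(red=[(645,160),(758,170),(628,308),(748,316)],blue=[(507,150),(620,158),(493,298),(608,305)]).items():
    P=[at_z(p,150+x/2.222,120+y/2.222,z)[:2] for (x,y),z in zip(c,[.07,.07,.045,.045])]
    print(n,np.round(P,3).tolist(),np.mean(P,0).round(4))
E
```

```text
t 7.65 tcp [0.5218 0.3269 0.1739] x [0.067 0.998 0.002] z [ 0.005  0.002 -1.   ] q [ 0.44  0.07  1.69 -0.    1.37  0.51] open 0.0092 F [ 0.  -0.6  0.5]
red [[0.597, -0.255], [0.583, -0.372], [0.448, -0.232], [0.435, -0.356]] [ 0.5157 -0.3038]
blue [[0.612, -0.113], [0.6, -0.229], [0.462, -0.094], [0.451, -0.212]] [ 0.5312 -0.1618]
```

View pics/red2.png

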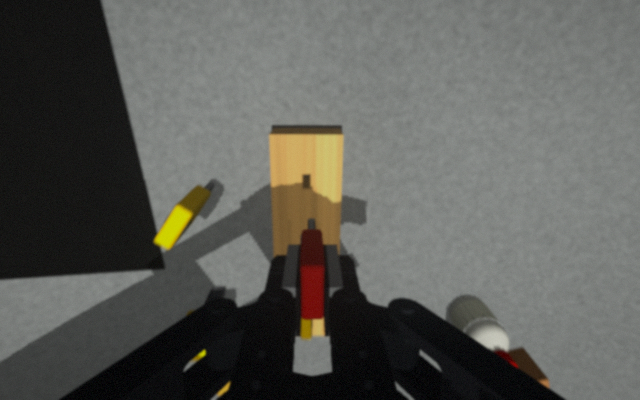

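The red key is held and clear of its slot, which shows empty at (306,180). Next stop is the red bin at about (0.516, -0.304).

>>> {"name": "carry_out", "arguments": {"series": [[0, -1, 0, 0, 0, 0, 0], [0, -1, 0, 0, 0, 0, 0], [0, -1, 0, 0, 0, 0, 0], [0, -1, 0, 0, 0, 0, 0], [0, -1, 0, 0, 0, 0, 0], [0, -1, 0, 0, 0, 0, 0], [0, -1, 0, 0, 0, 0, 0], [0, -1, 0, 0, 0, 0, 0], [0, -1, 0, 0, 0, 0, 0], [0, -1, 0, 0, 0, 0, 0], [0, -1, 0, 0, 0, 0, 0], [0, -1, 0, 0, 0, 0, 0]]}}

```text
t: 8.95
tool_pos: [0.5193, 0.0254, 0.1684]
tool_rot: [-2.294, -2.145, 0.002]
contact_force: [0.2, -0.0, -1.5]
opening: 0.0092
```

>>> {"name": "carry_out", "arguments": {"series": [[0, -1, 0, 0, 0, 0, 0], [0, -1, 0, 0, 0, 0, 0], [0, -1, 0, 0, 0, 0, 0], [0, -1, 0, 0, 0, 0, 0], [0, -1, 0, 0, 0, 0, 0], [0, -1, 0, 0, 0, 0, 0], [0, -1, 0, 0, 0, 0, 0], [0, -1, 0, 0, 0, 0, 0], [0, -1, 0, 0, 0, 0, 0], [0, -1, 0, 0, 0, 0, 0], [0, -1, 0, 0, 0, 0, 0], [0, -1, 0, 0, 0, 0, 0]]}}

```text
t: 10.15
tool_pos: [0.5194, -0.2743, 0.1682]
tool_rot: [-2.293, -2.144, 0.001]
contact_force: [0.5, -0.3, 0.2]
opening: 0.009
```

>>> {"name": "carry_out", "arguments": {"series": [[0, -0.8, -0.4, 0, 0, 0, 0], [0, -0.5, -1, 0, 0, 0, 0], [0, 0, -1, 0, 0, 0, 0], [0, 0, -1, 0, 0, 0, 0], [0, 0, -1, 0, 0, 0, 0], [0, 0, -0.3, 0, 0, 0, 0], [0, 0, 0, 0, 0, 0, 0]]}}

```text
t: 10.85
tool_pos: [0.5186, -0.305, 0.05]
tool_rot: [-2.291, -2.143, 0.001]
contact_force: [-0.5, -0.3, -0.2]
opening: 0.0091
```

```bash
python3 w.py red3
```

```text
t 10.85 tcp [ 0.5186 -0.305   0.05  ] x [0.067 0.998 0.003] z [-0.004  0.003 -1.   ] q [-0.66  0.18  1.8  -0.    1.17 -0.59] open 0.0091 F [-0.5 -0.3 -0.2]
```

View pics/red3.png

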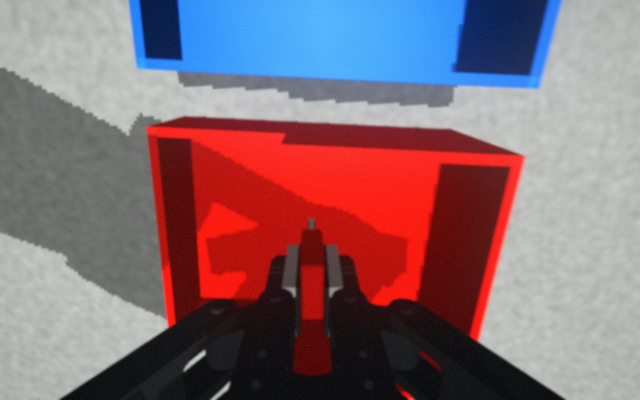

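The red key is inside the red bin, well clear of the walls, so I'm letting go.

>>> {"name": "carry_out", "arguments": {"series": [[0, 0, 0, 0, 0, 0, 0.5], [0, 0, 0, 0, 0, 0, 0.5], [0, 0, 0, 0, 0, 0, 0.5], [0, 0, 0, 0, 0, 0, 0.5], [0, 0, 0.6, 0, 0, 0, 0.6], [0, 0, 1, 0, 0, 0, 0.6], [0, 0, 1, 0, 0, 0, 0.6], [0, 0, 1, 0, 0, 0, 0.6], [0, 0, 1, 0, 0, 0, 0.6]]}}

```text
t: 11.8
tool_pos: [0.5203, -0.3062, 0.1701]
tool_rot: [2.293, 2.145, 0.0]
contact_force: [-0.1, -0.1, -1.1]
opening: 0.0512
```

```bash
python3 w.py red4
```

```text
t 11.8 tcp [ 0.5203 -0.3062  0.1701] x [ 0.067  0.998 -0.001] z [ 0.001 -0.001 -1.   ] q [-0.66  0.05  1.72 -0.    1.37 -0.59] open 0.0512 F [-0.1 -0.1 -1.1]
```

View pics/red4.png

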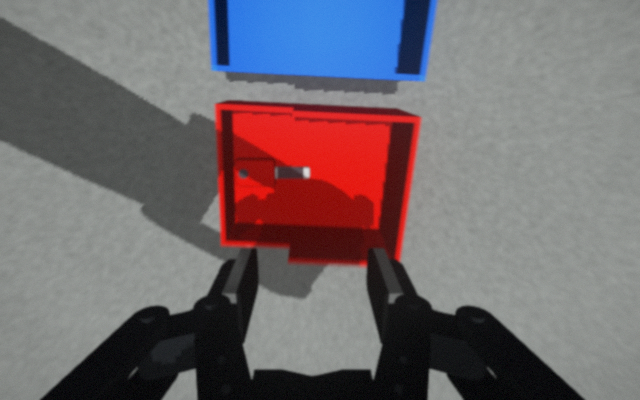

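The red key lies flat in the red bin (275,172). Going back for the blue key.

>>> {"name": "carry_out", "arguments": {"series": [[0, 1, 0, 0, 0, 0, 0.6], [0, 1, 0, 0, 0, 0, 0.6], [0, 1, 0, 0, 0, 0, 0.6], [0, 1, 0, 0, 0, 0, 0.6], [0, 1, 0, 0, 0, 0, 0.6], [0, 1, 0, 0, 0, 0, 0.6], [0, 1, 0, 0, 0, 0, 0.6], [0, 1, 0, 0, 0, 0, 0.6], [0, 1, 0, 0, 0, 0, 0.6], [0, 1, 0, 0, 0, 0, 0.6], [0, 1, 0, 0, 0, 0, 0.6], [0, 1, 0, 0, 0, 0, 0.6]]}}

```text
t: 13.05
tool_pos: [0.5203, -0.005, 0.1687]
tool_rot: [2.294, 2.145, 0.002]
contact_force: [0.3, 0.1, 0.2]
opening: 0.0513
```

>>> {"name": "carry_out", "arguments": {"series": [[-0.02, 1, 0, 0, 0, 0, 0.6], [-0.02, 1, 0, 0, 0, 0, 0.6], [-0.02, 1, 0, 0, 0, 0, 0.6], [-0.02, 1, 0, 0, 0, 0, 0.6], [-0.02, 1, 0, 0, 0, 0, 0.6], [-0.02, 1, 0, 0, 0, 0, 0.6], [-0.02, 1, 0, 0, 0, 0, 0.6], [-0.02, 1, 0, 0, 0, 0, 0.6], [-0.02, 1, 0, 0, 0, 0, 0.6], [-0.02, 1, 0, 0, 0, 0, 0.6], [0, 0.9, -0.4, 0, 0, 0, 0.6], [0, 0, -1, 0, 0, 0, 0.6]]}}

```text
t: 14.25
tool_pos: [0.5172, 0.2697, 0.1364]
tool_rot: [2.29, 2.147, 0.012]
contact_force: [0.4, 0.1, -0.5]
opening: 0.0515
```

>>> {"name": "carry_out", "arguments": {"series": [[0, 0, -1, 0, 0, 0, 0.6], [0, 0, -1, 0, 0, 0, 0.6], [0, 0, -0.6, 0, 0, 0, 0.6], [0, 0, 0, 0, 0, 0, 0.6]]}}

```text
t: 14.65
tool_pos: [0.5135, 0.2659, 0.0654]
tool_rot: [-2.293, -2.145, 0.006]
contact_force: [0.9, -0.4, -0.6]
opening: 0.0511
```

```bash
python3 w.py blue1
```

```text
t 14.65 tcp [0.5135 0.2659 0.0654] x [ 0.067  0.998 -0.002] z [-0.004 -0.001 -1.   ] q [0.35 0.11 1.85 0.   1.19 0.42] open 0.0511 F [ 0.9 -0.4 -0.6]
```

View pics/blue1.png

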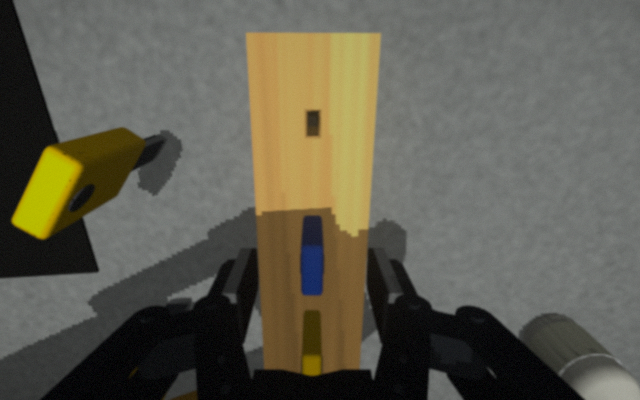

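>>> {"name": "carry_out", "arguments": {"series": [[0, 0, -0.7, 0, 0, 0, 0.6], [0, 0, 0, 0, 0, 0, 0], [0, 0, 0, 0, 0, 0, 0], [0, 0, 0, 0, 0, 0, 0], [0, 0, 0, 0, 0, 0, 0], [0, 0, 0, 0, 0, 0, 0], [0, 0, 0, 0, 0, 0, 0]]}}

```text
t: 15.4
tool_pos: [0.5146, 0.2668, 0.0513]
tool_rot: [-2.294, -2.145, 0.001]
contact_force: [-5.9, 0.5, 4.6]
opening: 0.0091
```

>>> {"name": "carry_out", "arguments": {"series": [[0, 0, 0.4, 0, 0, 0, 0], [0, 0, 0.8, 0, 0, 0, 0], [0, 0, 1, 0, 0, 0, 0], [0, 0, 1, 0, 0, 0, 0], [0, 0, 1, 0, 0, 0, 0], [0, -1, 0.6, 0, 0, 0, 0], [0, -1, 0, 0, 0, 0, 0], [0, -1, 0, 0, 0, 0, 0], [0, -1, 0, 0, 0, 0, 0], [0, -1, 0, 0, 0, 0, 0], [0, -1, 0, 0, 0, 0, 0], [0, -1, 0, 0, 0, 0, 0]]}}

```text
t: 16.6
tool_pos: [0.5159, 0.0903, 0.1717]
tool_rot: [2.293, 2.144, 0.003]
contact_force: [0.8, -0.2, -0.5]
opening: 0.0095
```

>>> {"name": "carry_out", "arguments": {"series": [[0.06, -1, 0, 0, 0, 0, 0], [0.06, -1, 0, 0, 0, 0, 0], [0.06, -1, 0, 0, 0, 0, 0], [0.06, -1, 0, 0, 0, 0, 0], [0.06, -1, 0, 0, 0, 0, 0], [0.06, -1, 0, 0, 0, 0, 0], [0.06, -1, 0, 0, 0, 0, 0], [0.06, -1, 0, 0, 0, 0, 0], [0.06, -1, 0, 0, 0, 0, 0], [0.06, -0.9, 0, 0, 0, 0, 0], [0, 0, -1, 0, 0, 0, 0]]}}

```text
t: 17.7
tool_pos: [0.5337, -0.1603, 0.1507]
tool_rot: [2.289, 2.135, 0.006]
contact_force: [0.4, -0.2, -0.5]
opening: 0.0089
```

>>> {"name": "carry_out", "arguments": {"series": [[0, 0, -1, 0, 0, 0, 0], [0, 0, -1, 0, 0, 0, 0], [0, 0, -1, 0, 0, 0, 0], [0, 0, -0.6, 0, 0, 0, 0], [0, 0, 0, 0, 0, 0, 0], [0, 0, 0, 0, 0, 0, 0.5], [0, 0, 0, 0, 0, 0, 0.5], [0, 0, 0, 0, 0, 0, 0.5], [0, 0, 0, 0, 0, 0, 0.5]]}}

```text
t: 18.6
tool_pos: [0.5309, -0.1564, 0.0563]
tool_rot: [2.293, 2.145, 0.001]
contact_force: [-0.4, -0.1, -0.9]
opening: 0.0427
```

>>> {"name": "carry_out", "arguments": {"series": [[0, 0, 0.6, 0, 0, 0, 0.6], [0, 0, 1, 0, 0, 0, 0.6], [0, 0, 1, 0, 0, 0, 0.6], [0, 0, 1, 0, 0, 0, 0.6], [0, 0, 1, 0, 0, 0, 0.6]]}}

```text
t: 19.1
tool_pos: [0.5304, -0.1561, 0.1726]
tool_rot: [2.293, 2.145, 0.001]
contact_force: [0.4, 0.3, 0.0]
opening: 0.0515
```

```bash
python3 w.py blue2
```

```text
t 19.1 tcp [ 0.5304 -0.1561  0.1726] x [ 0.067  0.998 -0.001] z [ 0.001 -0.001 -1.   ] q [-0.42 -0.08  1.84 -0.    1.38 -0.35] open 0.0515 F [0.4 0.3 0. ]
```

View pics/blue2.png

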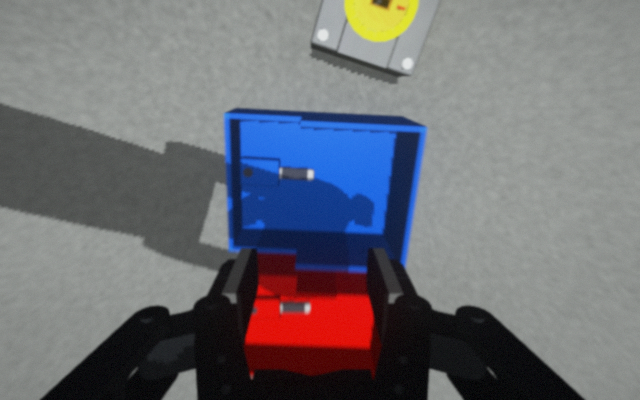

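Both keys now rest in their own bins: blue at (280,173), red at (285,308). I'll take a closer lock picture on the way back to the yellow key.

>>> {"name": "carry_out", "arguments": {"series": [[0.5, 0.8, 0, 0, 0, 0.1, 0.6], [0.5, 0.8, 0, 0, 0, 0.1, 0.6], [0.5, 0.8, 0, 0, 0, 0.1, 0.6], [0.5, 0.8, 0, 0, 0, 0.1, 0.6], [0.1, 0.3, 0, 0, 0, 0.1, 0.6], [0, 0, 0, 0, 0, 0, 0.6], [0, 0, 0, 0, 0, 0, 0.6]]}}

```text
t: 19.85
tool_pos: [0.5823, -0.0691, 0.1703]
tool_rot: [2.24, 2.202, -0.001]
contact_force: [0.6, -0.6, 0.4]
opening: 0.0514
```

```bash
cat > meas.py <<'E'
import sys
from h import *; import pickle
n=sys.argv[1]
o,p=pickle.load(open(f'pics/{n}.pkl','rb')); f=p['frame']
hsv=cv2.cvtColor(f,cv2.COLOR_BGR2HSV)
m=cv2.inRange(hsv,(26,170,60),(34,255,255))
u0,v0=proj(p,[.589,-.027,.045],o); 
M=np.zeros_like(m); cv2.circle(M,(int(u0),int(v0)),65,255,-1); m&=M
pts=np.argwhere(m)[:,::-1].astype(np.float32); h=cv2.convexHull(pts)
W=np.array([at_z(p,*x,.045,o)[:2] for x in h[:,0].astype(float)])
(cx,cy),(a,b),an=cv2.fitEllipse((W*1e4).astype(np.float32)); print('collar ellipse',cx/1e4,cy/1e4,'diam',a/1e4,b/1e4,'px',proj(p,[cx/1e4,cy/1e4,.045],o))
u,v=[int(x) for x in proj(p,[cx/1e4,cy/1e4,.045],o)]
g=f[max(0,v-50):v+50,u-50:u+50]; cv2.imwrite(f'pics/{n}z.png',cv2.resize(g,(600,int(600*g.shape[0]/g.shape[1])),interpolation=cv2.INTER_CUBIC)); print('crop origin',u-50,max(0,v-50))
# slot dark
gray=cv2.cvtColor(f,cv2.COLOR_BGR2GRAY); k=np.zeros_like(gray); cv2.circle(k,(u,v),18,255,-1)
d=((gray<70)&(k>0)).astype(np.uint8); nn,l,s,c=cv2.connectedComponentsWithStats(d)
if nn>1:
    i=1+np.argmax(s[1:,4]); q=np.argwhere(l==i)[:,::-1].astype(np.float32)
    r=cv2.minAreaRect(q); B=np.array([at_z(p,*x,.045,o)[:2] for x in cv2.boxPoints(r).astype(float)])
    print('slot',len(q),B.mean(0).round(4),[ (np.linalg.norm(B[j]-B[j-1]).round(4), round(float(np.arctan2(*(B[j]-B[j-1])[::-1])),3)) for j in(1,2)])
E
python3 w.py lock2; python3 meas.py lock2
```

```text
t 19.85 tcp [ 0.5823 -0.0691  0.1703] x [ 0.017  1.    -0.001] z [-0.    -0.001 -1.   ] q [-0.24  0.01  1.76 -0.    1.37 -0.23] open 0.0514 F [ 0.6 -0.6  0.4]
collar ellipse 0.588676171875 -0.02697596740722656 diam 0.04989617614746094 0.05006210021972656 px [317.67782879 131.33224901]
crop origin 267 81
slot 2 [ 0.5925 -0.0272] [(np.float64(0.0), 0.0), (np.float64(0.0011), 2.348)]
```

View pics/lock2z.png

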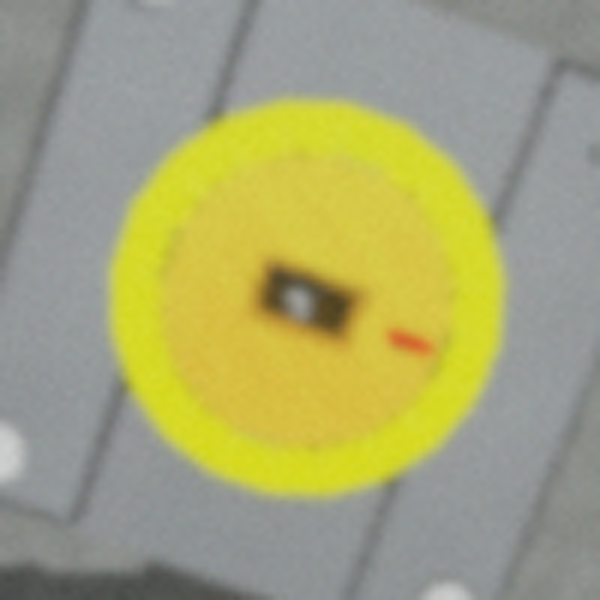

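```bash
python3 - <<'E'
from h import *; import pickle
o,p=pickle.load(open('pics/lock2.pkl','rb'))
w=lambda x,y:at_z(p,267+x/6,81+y/6,.045,o)[:2]
for a,b in [((250,15),(80,515)),((560,70),(360,580)),((272,263),(355,290)),((260,308),(342,335)),((307,298),(410,343)),((258,0),(208,130)),((548,90),(498,210))]:
    A,B=w(*a),w(*b); d=B-A; print(A.round(4),B.round(4),np.degrees(np.arctan2(d[1],d[0])).round(1))
f=p['frame']; g=f[40:240,230:410]; cv2.imwrite('pics/l2w.png',cv2.resize(g,None,fx=3,fy=3,interpolation=cv2.INTER_CUBIC))
E
```

```text
[0.5823 0.0089] [ 0.558  -0.0552] -110.8
[0.6213 0.0016] [ 0.5959 -0.065 ] -110.8
[ 0.5846 -0.0219] [ 0.5954 -0.0255] -18.7
[ 0.5829 -0.0277] [ 0.5936 -0.0314] -19.1
[ 0.5891 -0.0265] [ 0.6026 -0.0326] -24.3
[0.5833 0.0106] [ 0.5767 -0.005 ] -113.1
[ 0.6199 -0.0008] [ 0.6138 -0.0156] -112.1
```

View pics/l2w.png

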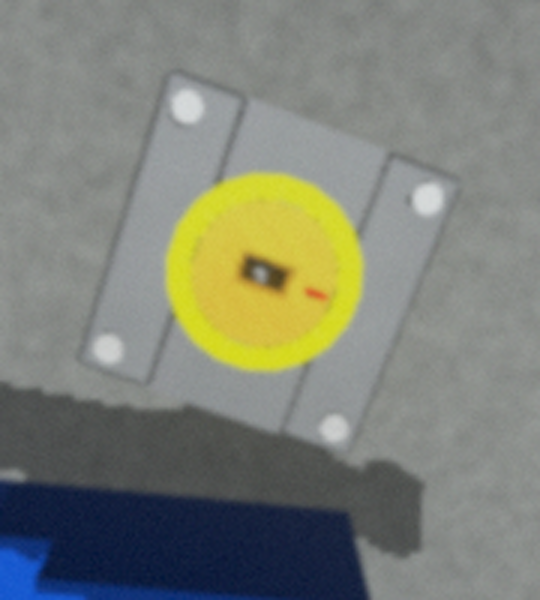

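>>> {"name": "carry_out", "arguments": {"series": [[-0.26, 1, 0, 0, 0, -0.05, 0.6], [-0.26, 1, 0, 0, 0, -0.05, 0.6], [-0.26, 1, 0, 0, 0, -0.05, 0.6], [-0.26, 1, 0, 0, 0, -0.05, 0.6], [-0.26, 1, 0, 0, 0, -0.05, 0.6], [-0.26, 1, 0, 0, 0, -0.05, 0.6], [-0.26, 1, 0, 0, 0, -0.05, 0.6], [-0.26, 1, 0, 0, 0, -0.05, 0.6], [-0.26, 1, 0, 0, 0, -0.05, 0.6], [-0.26, 1, 0, 0, 0, -0.05, 0.6], [-0.22, 1, -0.4, 0, 0, 0, 0.6], [0, 0.1, -1, 0, 0, 0, 0.6]]}}

```text
t: 21.1
tool_pos: [0.5136, 0.2107, 0.1378]
tool_rot: [2.291, 2.146, 0.009]
contact_force: [0.7, -0.2, -0.6]
opening: 0.0515
```

>>> {"name": "carry_out", "arguments": {"series": [[0, 0, -1, 0, 0, 0, 0.6], [0, 0, -1, 0, 0, 0, 0.6], [0, 0, -0.6, 0, 0, 0, 0.6], [0, 0, 0, 0, 0, 0, 0.6], [0, 0, 0, 0, 0, 0, 0.6]]}}

```text
t: 21.6
tool_pos: [0.5126, 0.2086, 0.0707]
tool_rot: [2.295, 2.145, 0.001]
contact_force: [0.7, -0.0, 1.0]
opening: 0.0515
```

```bash
python3 w.py yel1
```

```text
t 21.6 tcp [0.5126 0.2086 0.0707] x [0.068 0.998 0.   ] z [ 0.001  0.    -1.   ] q [ 0.25  0.04  1.91 -0.    1.19  0.32] open 0.0515 F [ 0.7 -0.   1. ]
```

View pics/yel1.png

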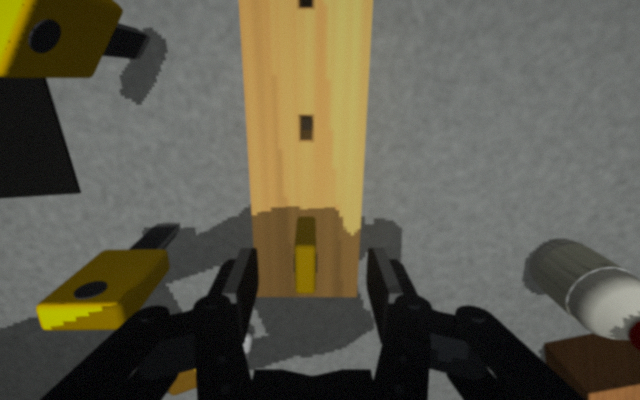

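```bash
python3 - <<'E'
from h import *; import pickle
o,p=pickle.load(open('pics/yel1.pkl','rb')); f=p['frame']
gray=cv2.cvtColor(f,cv2.COLOR_BGR2GRAY)
g=f[105:150,285:330]; cv2.imwrite('pics/y1z.png',cv2.resize(g,None,fx=12,fy=12,interpolation=cv2.INTER_CUBIC))
d=(gray[105:150,285:330]<85).astype(np.uint8); n,l,s,c=cv2.connectedComponentsWithStats(d); print(s,c)
i=1+np.argmax(s[1:,4]); q=np.argwhere(l==i)[:,::-1]+[285,105]; lo,hi=q.min(0)-.5,q.max(0)+.5
B=at_z(p,*((lo+hi)/2),.042,o); print(lo,hi,'blue slot cam',B.round(4), at_z(p,*lo,.042,o).round(4),at_z(p,*hi,.042,o).round(4))
for nm in('rack1','red2','blue1'):
    pass
o,p=pickle.load(open('pics/blue1.pkl','rb')); gray=cv2.cvtColor(p['frame'],cv2.COLOR_BGR2GRAY)
d=(gray[100:150,290:335]<85).astype(np.uint8); n,l,s,c=cv2.connectedComponentsWithStats(d); i=1+np.argmax(s[1:,4]); q=np.argwhere(l==i)[:,::-1]+[290,100]; lo,hi=q.min(0)-.5,q.max(0)+.5
print(lo,hi,'red slot cam',at_z(p,*((lo+hi)/2),.042,o).round(4))
E
```

```text
[[   0    0   45   45 1774]
 [  16   11   12   23  251]] [[22.14599775 22.01634724]
 [20.96812749 21.88446215]]
[300.5 115.5] [312.5 138.5] blue slot cam [0.515  0.2675 0.042 ] [0.5125 0.2733 0.042 ] [0.5177 0.2616 0.042 ]
[306.5 110.5] [318.5 135.5] red slot cam [0.5189 0.3272 0.042 ]
```

View pics/y1z.png

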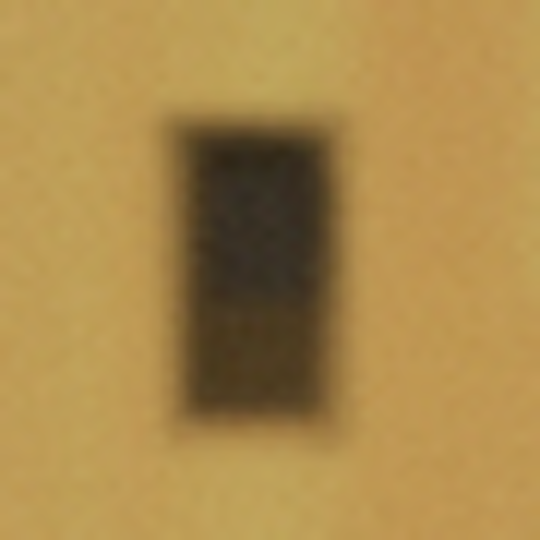

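>>> {"name": "carry_out", "arguments": {"series": [[-0.06, -0.04, -0.4, 0, 0, 0, 0.6], [0, 0, -0.46, 0, 0, 0, 0.6], [0, 0, 0, 0, 0, 0, 0.6], [0, 0, 0, 0, 0, 0, 0], [0, 0, 0, 0, 0, 0, 0], [0, 0, 0, 0, 0, 0, 0], [0, 0, 0, 0, 0, 0, 0], [0, 0, 0, 0, 0, 0, 0], [0, 0, 0, 0, 0, 0, 0], [0, 0, 0, 0, 0, 0, 0]], "grip_force": 70}}

```text
t: 22.65
tool_pos: [0.5105, 0.2081, 0.049]
tool_rot: [-2.294, -2.145, 0.001]
contact_force: [-3.7, -0.2, 5.1]
opening: 0.0089
```

```bash
python3 w.py yel2
```

```text
t 22.65 tcp [0.5105 0.2081 0.049 ] x [0.067 0.998 0.   ] z [-0.001  0.    -1.   ] q [0.25 0.07 1.92 0.   1.15 0.32] open 0.0089 F [-3.7 -0.2  5.1]
```

View pics/yel2.png

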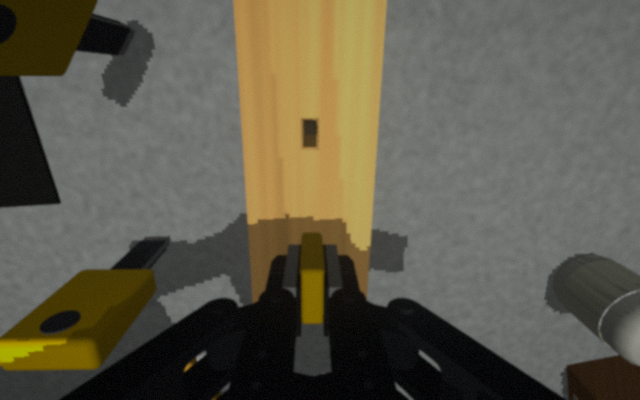

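Yellow key gripped. Lifting it now, then on to above the lock while turning the tool to the slot's direction.

>>> {"name": "carry_out", "arguments": {"series": [[0, 0, 0.4, 0, 0, 0, 0], [0, 0, 0.8, 0, 0, 0, 0], [0, 0, 1, 0, 0, 0, 0], [0, 0, 1, 0, 0, 0, 0], [0, 0, 0.8, 0, 0, 0, 0]]}}

```text
t: 23.2
tool_pos: [0.5117, 0.208, 0.1508]
tool_rot: [2.293, 2.144, 0.004]
contact_force: [-0.5, 0.6, -1.1]
opening: 0.009
```

>>> {"name": "carry_out", "arguments": {"series": [[0.26, -0.78, 0, 0, 0, 1, 0], [0.26, -0.78, 0, 0, 0, 1, 0], [0.26, -0.78, 0, 0, 0, 1, 0], [0.26, -0.78, 0, 0, 0, 1, 0], [0.26, -0.78, 0, 0, 0, 1, 0], [0.26, -0.78, 0, 0, 0, 1, 0], [0.26, -0.78, 0, 0, 0, 1, 0], [0.26, -0.78, 0, 0, 0, 1, 0], [0.26, -0.78, 0, 0, 0, 1, 0], [0.26, -0.78, 0, 0, 0, 1, 0], [0.26, -0.78, 0, 0, 0, 1, 0], [0.26, -0.78, 0, 0, 0, 1, 0]]}}

```text
t: 24.4
tool_pos: [0.5894, -0.0272, 0.1491]
tool_rot: [0.676, 3.066, -0.001]
contact_force: [-0.1, 0.1, -0.3]
opening: 0.0088
```

>>> {"name": "carry_out", "arguments": {"series": [[0, 0, -0.8, 0, 0, 0.7, 0], [0, 0, -0.8, 0, 0, 0, 0], [0, 0, 0, 0, 0, 0, 0], [0, 0, 0, 0, 0, 0, 0]]}}

```text
t: 24.8
tool_pos: [0.5887, -0.0262, 0.1087]
tool_rot: [0.575, 3.088, -0.0]
contact_force: [0.2, 0.2, -0.5]
opening: 0.0086
```

```bash
python3 w.py ins1; python3 -c "
from h import *
o=ctrl.get_obs();R=cv2.Rodrigues(o['tool_rot'])[0];print(np.arctan2(R[1,0],R[0,0]),o['tool_pos'])"
```

```text
t 24.8 tcp [ 0.5887 -0.0262  0.1087] x [-0.933  0.36  -0.   ] z [ 0. -0. -1.] q [-0.17  0.07  1.8  -0.    1.26 -1.37] open 0.0086 F [ 0.2  0.2 -0.5]
2.773801709054195 [ 0.58931798 -0.02618178  0.10961841]
```

View pics/ins1.png

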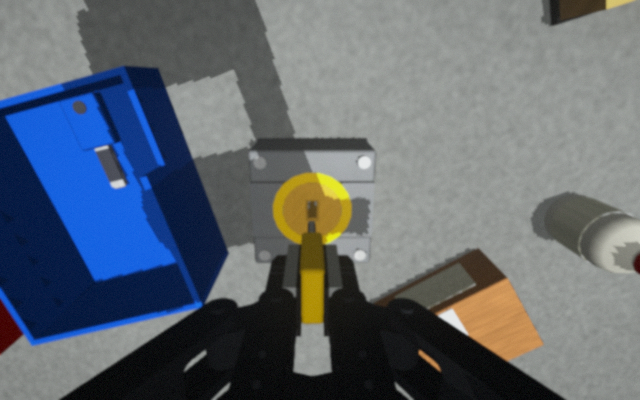

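```bash
python3 - <<'E'
from h import *; import pickle
from scipy.optimize import least_squares
o,p=pickle.load(open('pics/ins1.pkl','rb')); f=p['frame']
hsv=cv2.cvtColor(f,cv2.COLOR_BGR2HSV)
m=cv2.inRange(hsv,(20,170,60),(34,255,255)); m[:160]=0;m[245:]=0;m[:,:262]=0;m[:,362:]=0; m[228:,295:330]=0
pts=np.argwhere(m)[:,::-1].astype(np.float32); h=cv2.convexHull(pts)[:,0]
h=np.array([x for x in h if not(x[1]>222 and 288<x[0]<336)],float)
W=np.array([at_z(p,*x,.045,o)[:2] for x in h])
r=least_squares(lambda a:np.hypot(W[:,0]-a[0],W[:,1]-a[1])-a[2],[.5887,-.027,.025],loss='soft_l1',f_scale=.0005)
print(r.x.round(4),np.abs(r.fun).max()*0+len(W))
g=f[160:250,262:362]; cv2.imwrite('pics/ins1z.png',cv2.resize(g,None,fx=6,fy=6,interpolation=cv2.INTER_CUBIC))
E
```

```text
[ 0.5886 -0.027   0.0254] 29.0
```

View pics/ins1z.png

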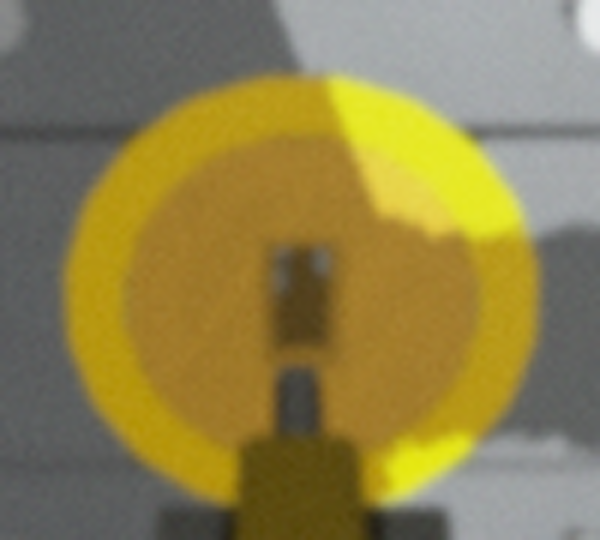

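>>> {"name": "carry_out", "arguments": {"series": [[-0.03, -0.03, -0.4, 0, 0, 0, 0], [0, 0, -0.4, 0, 0, 0, 0], [0, 0, 0, 0, 0, 0, 0], [0, 0, 0, 0, 0, 0, 0]]}}

```text
t: 25.25
tool_pos: [0.5875, -0.0267, 0.088]
tool_rot: [-0.574, -3.088, 0.0]
contact_force: [0.0, 0.3, 0.9]
opening: 0.009
```

```bash
python3 w.py ins2; python3 - <<'E'
from h import *
import pickle
o,p=pickle.load(open('pics/ins2.pkl','rb')); f=p['frame']
g=f[170:270,252:372]; cv2.imwrite('pics/ins2z.png',cv2.resize(g,None,fx=5,fy=5,interpolation=cv2.INTER_CUBIC))
print(ctrl.get_obs()['tool_pos'])
E
```

```text
t 25.25 tcp [ 0.5875 -0.0267  0.088 ] x [-0.933  0.359  0.001] z [-0.001  0.    -1.   ] q [-0.17  0.1   1.82  0.    1.23 -1.37] open 0.009 F [0.  0.3 0.9]
[ 0.58784643 -0.02672991  0.08842054]
```

View pics/ins2z.png

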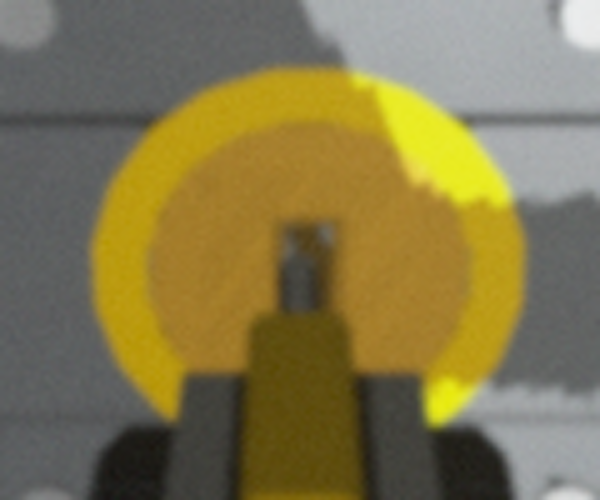

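Blade (298) sits about 1 mm left of slot (308) in this zoomed view. I'll shift it across and start down.

>>> {"name": "carry_out", "arguments": {"series": [[0.035, 0.03, 0, 0, 0, 0, 0], [0, 0, -0.1, 0, 0, 0, 0], [0, 0, -0.1, 0, 0, 0, 0], [0, 0, -0.1, 0, 0, 0, 0], [0, 0, 0, 0, 0, 0, 0]]}}

```text
t: 25.8
tool_pos: [0.5883, -0.026, 0.0804]
tool_rot: [-0.574, -3.088, 0.0]
contact_force: [-0.6, 0.6, -0.3]
opening: 0.009
```

```bash
python3 w.py ins3; python3 - <<'E'
from h import *
import pickle
o,p=pickle.load(open('pics/ins3.pkl','rb')); f=p['frame']
g=f[170:270,252:372]; cv2.imwrite('pics/ins3z.png',cv2.resize(g,None,fx=5,fy=5,interpolation=cv2.INTER_CUBIC))
E
```

```text
t 25.8 tcp [ 0.5883 -0.026   0.0804] x [-0.933  0.36   0.001] z [-0.001  0.    -1.   ] q [-0.17  0.11  1.82 -0.    1.22 -1.37] open 0.009 F [-0.6  0.6 -0.3]
```

View pics/ins3z.png

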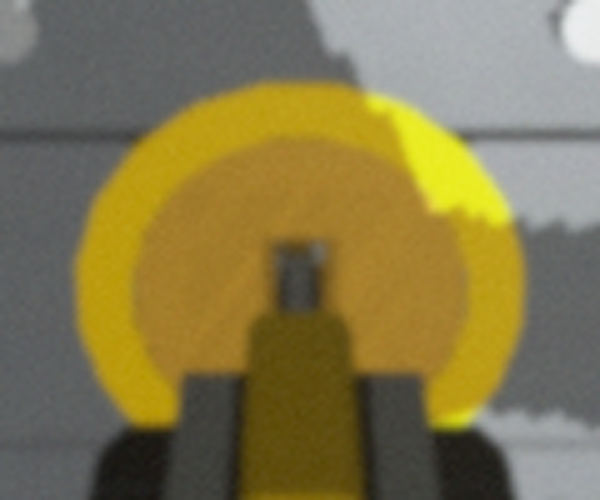

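The tip is inside the mouth with no contact force. Pushing down in small steps.

>>> {"name": "carry_out", "arguments": {"series": [[0, 0, -0.1, 0, 0, 0, 0], [0, 0, -0.1, 0, 0, 0, 0], [0, 0, 0, 0, 0, 0, 0]]}}

```text
t: 26.15
tool_pos: [0.5886, -0.0259, 0.0755]
tool_rot: [-0.574, -3.088, -0.001]
contact_force: [-0.4, 1.3, -0.4]
opening: 0.0089
```

>>> {"name": "carry_out", "arguments": {"series": [[0, 0, -0.1, 0, 0, 0, 0], [0, 0, -0.1, 0, 0, 0, 0], [0, 0, 0, 0, 0, 0, 0]]}}

```text
t: 26.45
tool_pos: [0.5887, -0.0258, 0.0705]
tool_rot: [-0.575, -3.088, -0.001]
contact_force: [-1.1, 2.4, -1.6]
opening: 0.0089
```

>>> {"name": "carry_out", "arguments": {"series": [[0, 0, -0.1, 0, 0, 0, 0], [0, 0, -0.1, 0, 0, 0, 0], [0, 0, 0, 0, 0, 0, 0]]}}

```text
t: 26.75
tool_pos: [0.5886, -0.026, 0.0657]
tool_rot: [-0.574, -3.088, 0.0]
contact_force: [-1.7, 2.1, -0.3]
opening: 0.009
```

>>> {"name": "carry_out", "arguments": {"series": [[0, 0, -0.1, 0, 0, 0, 0], [0, 0, 0, 0, 0, 0, 0]]}}

```text
t: 26.95
tool_pos: [0.5887, -0.0259, 0.0635]
tool_rot: [-0.574, -3.088, -0.0]
contact_force: [-2.5, 3.0, 2.7]
opening: 0.0095
```

>>> {"name": "carry_out", "arguments": {"series": [[0, 0, -0.1, 0, 0, 0, 0], [0, 0, 0, 0, 0, 0, 0]]}}

```text
t: 27.15
tool_pos: [0.5887, -0.0258, 0.0614]
tool_rot: [-0.574, -3.088, -0.001]
contact_force: [-3.0, 2.2, 2.8]
opening: 0.009
```

>>> {"name": "carry_out", "arguments": {"series": [[0, 0, -0.1, 0, 0, 0, 0], [0, 0, 0, 0, 0, 0, 0]]}}

```text
t: 27.35
tool_pos: [0.5887, -0.0258, 0.0585]
tool_rot: [-0.574, -3.088, -0.001]
contact_force: [-2.8, 2.4, 2.4]
opening: 0.009
```

>>> {"name": "carry_out", "arguments": {"series": [[0, 0, -0.1, 0, 0, 0, 0], [0, 0, 0, 0, 0, 0, 0]]}}

```text
t: 27.55
tool_pos: [0.5887, -0.026, 0.0566]
tool_rot: [-0.574, -3.088, 0.0]
contact_force: [-4.5, 3.4, 5.9]
opening: 0.0091
```

>>> {"name": "carry_out", "arguments": {"series": [[0, 0, -0.1, 0, 0, 0, 0], [0, 0, 0, 0, 0, 0, 0]]}}

```text
t: 27.75
tool_pos: [0.5886, -0.026, 0.0537]
tool_rot: [-0.574, -3.088, 0.0]
contact_force: [-3.1, 2.3, 3.4]
opening: 0.0088
```

>>> {"name": "carry_out", "arguments": {"series": [[0, 0, -0.08, 0, 0, 0, 0], [0, 0, 0, 0, 0, 0, 0]]}}

```text
t: 27.95
tool_pos: [0.5887, -0.026, 0.052]
tool_rot: [-0.574, -3.088, 0.0]
contact_force: [-6.9, 2.5, 7.2]
opening: 0.009
```

>>> {"name": "carry_out", "arguments": {"series": [[0, 0, -0.06, 0, 0, 0, 0], [0, 0, 0, 0, 0, 0, 0]]}}

```text
t: 28.15
tool_pos: [0.5887, -0.0261, 0.0519]
tool_rot: [-0.574, -3.087, 0.001]
contact_force: [-9.4, 2.7, 14.3]
opening: 0.0088
```

```bash
python3 w.py ins4
```

```text
t 28.15 tcp [ 0.5887 -0.0261  0.0519] x [-0.933  0.359  0.001] z [-0.001 -0.    -1.   ] q [-0.17  0.15  1.83 -0.    1.17 -1.37] open 0.0088 F [-9.4  2.7 14.3]
```

View pics/ins4.png

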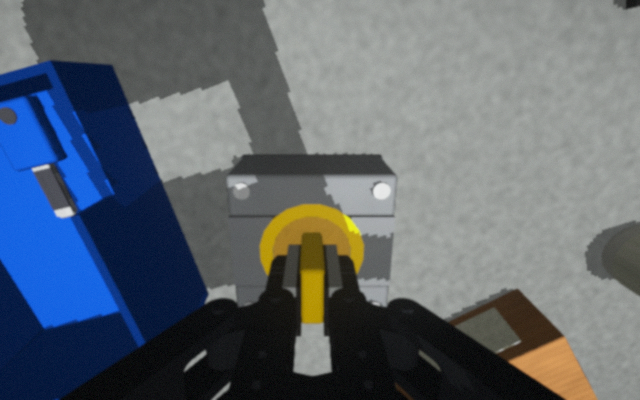

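The stop came at TCP z 0.0519, against a predicted 0.052 for home, with force rising to 14 N. The shoulder is therefore on the plug face. I'll ease the side load slightly and begin the clockwise turn.

>>> {"name": "carry_out", "arguments": {"series": [[-0.02, 0.01, 0, 0, 0, 0, 0], [0, 0, 0, 0, 0, 0, 0], [0, 0, 0, 0, 0, -0.5, 0], [0, 0, 0, 0, 0, -0.5, 0], [0, 0, 0, 0, 0, -0.5, 0], [0, 0, 0, 0, 0, -0.5, 0], [0, 0, 0, 0, 0, -0.5, 0], [0, 0, 0, 0, 0, -0.5, 0], [0, 0, 0, 0, 0, 0, 0]]}}

```text
t: 29.1
tool_pos: [0.5887, -0.0263, 0.0519]
tool_rot: [1.03, 2.967, -0.002]
contact_force: [-7.4, 1.7, 11.4]
opening: 0.009
```

```bash
cat > st.py <<'E'
from h import *
o=ctrl.get_obs();R=cv2.Rodrigues(o['tool_rot'])[0];y=np.arctan2(R[1,0],R[0,0])
print('t',round(o['t'],2),'pos',o['tool_pos'].round(4),'yaw',round(y,3),'turned',round(2.774-y,3),'F',o['contact_force'].round(1),'T',o['wrist_torque'].round(2),'tilt',R[:,2].round(3))
E
python3 st.py
```

```text
t 29.1 pos [ 0.5887 -0.0263  0.0519] yaw 2.473 turned 0.301 F [-7.4  1.7 11.4] T [0.36 1.48 0.03] tilt [-0.    -0.001 -1.   ]
```

>>> {"name": "carry_out", "arguments": {"series": [[0, 0, 0, 0, 0, -0.7, 0], [0, 0, 0, 0, 0, -0.7, 0], [0, 0, 0, 0, 0, -0.7, 0], [0, 0, 0, 0, 0, -0.7, 0], [0, 0, 0, 0, 0, -0.7, 0], [0, 0, 0, 0, 0, -0.7, 0], [0, 0, 0, 0, 0, -0.7, 0], [0, 0, 0, 0, 0, 0, 0]]}}

```text
t: 29.9
tool_pos: [0.5885, -0.0266, 0.0519]
tool_rot: [1.719, 2.629, -0.003]
contact_force: [-7.5, 0.7, 12.0]
opening: 0.0089
```

```bash
python3 st.py; python3 w.py turn1
```

```text
t 29.9 pos [ 0.5885 -0.0266  0.0519] yaw 1.983 turned 0.791 F [-7.5  0.7 12. ] T [0.19 1.51 0.03] tilt [-0.    -0.002 -1.   ]
t 29.9 tcp [ 0.5885 -0.0266  0.0519] x [-0.401  0.916 -0.001] z [-0.    -0.002 -1.   ] q [-0.17  0.15  1.83 -0.    1.17 -0.58] open 0.0089 F [-7.5  0.7 12. ]
```

View pics/turn1.png

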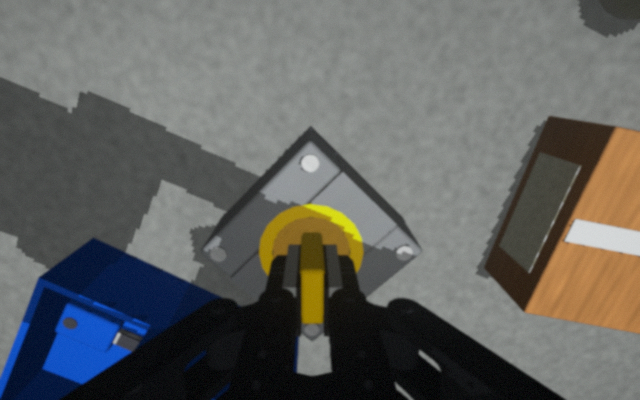

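>>> {"name": "carry_out", "arguments": {"series": [[0, 0, 0, 0, 0, -0.7, 0], [0, 0, 0, 0, 0, -0.7, 0], [0, 0, 0, 0, 0, -0.7, 0], [0, 0, 0, 0, 0, -0.7, 0], [0, 0, 0, 0, 0, -0.7, 0], [0, 0, 0, 0, 0, -0.7, 0], [0, 0, 0, 0, 0, -0.7, 0], [0, 0, 0, 0, 0, -0.7, 0], [0, 0, 0, 0, 0, -0.7, 0], [0, 0, 0, 0, 0, -0.7, 0], [0, 0, 0, 0, 0, -0.7, 0], [0, 0, 0, 0, 0, 0, 0]]}}

```text
t: 31.15
tool_pos: [0.5883, -0.0265, 0.0519]
tool_rot: [2.581, 1.791, -0.003]
contact_force: [-8.5, 1.7, 14.7]
opening: 0.0087
```

```bash
python3 st.py
```

```text
t 31.15 pos [ 0.5883 -0.0265  0.0519] yaw 1.213 turned 1.561 F [-8.5  1.7 14.7] T [0.23 1.73 0.04] tilt [-0.001 -0.001 -1.   ]
```

>>> {"name": "carry_out", "arguments": {"series": [[0, 0, 0, 0, 0, -0.5, 0], [0, 0, 0, 0, 0, -0.5, 0], [0, 0, 0, 0, 0, -0.4, 0], [0, 0, 0, 0, 0, 0, 0]]}}

```text
t: 31.55
tool_pos: [0.5882, -0.0264, 0.0519]
tool_rot: [2.699, 1.606, -0.003]
contact_force: [-9.5, 0.7, 14.7]
opening: 0.0088
```

```bash
python3 st.py; python3 w.py turn2; python3 - <<'E'
from h import *
p=ctrl.get_image('top'); u,v=proj(p,[.589,-.027,.045]).astype(int); print(u,v)
g=p['frame'][v-40:v+40,u-50:u+50]; cv2.imwrite('pics/top_t.png',cv2.resize(g,None,fx=6,fy=6,interpolation=cv2.INTER_CUBIC))
p=ctrl.get_image('scene'); u,v=proj(p,[.589,-.027,.045]).astype(int)
g=p['frame'][v-40:v+40,u-50:u+50]; cv2.imwrite('pics/sc_t.png',cv2.resize(g,None,fx=6,fy=6,interpolation=cv2.INTER_CUBIC))
E
```

```text
t 31.55 pos [ 0.5882 -0.0264  0.0519] yaw 1.074 turned 1.7 F [-9.5  0.7 14.7] T [0.35 1.68 0.02] tilt [-0.001 -0.001 -1.   ]
t 31.55 tcp [ 0.5882 -0.0264  0.0519] x [ 0.477  0.879 -0.002] z [-0.001 -0.001 -1.   ] q [-0.17  0.15  1.83 -0.    1.17  0.33] open 0.0088 F [-9.5  0.7 14.7]
340 200
```

View pics/turn2.png

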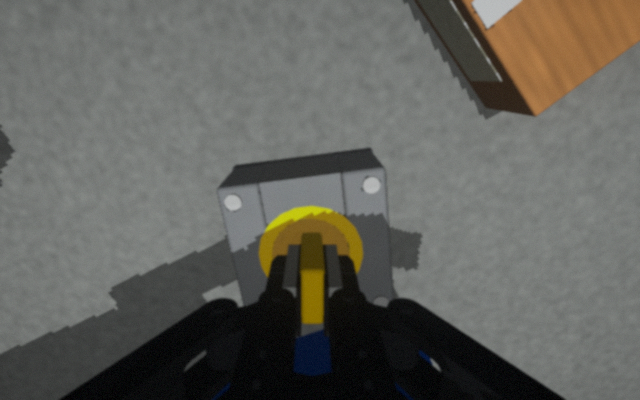

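View pics/sc_t.png

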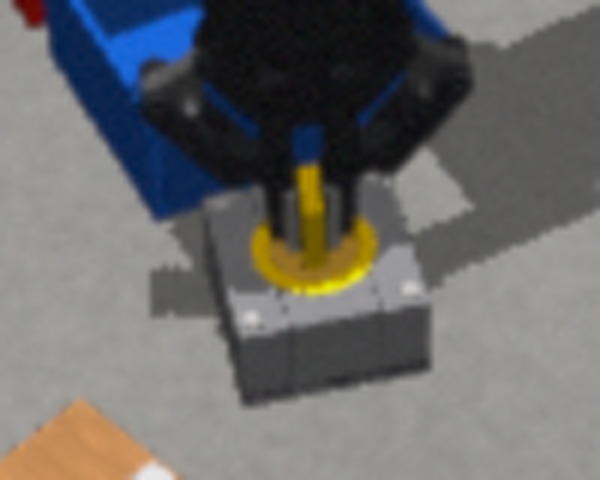

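>>> {"name": "carry_out", "arguments": {"series": [[0, 0, 0, 0, 0, -0.4, 0], [0, 0, 0, 0, 0, 0, 0], [0, 0, 0, 0, 0, 0, 0]]}}

```text
t: 32.0
tool_pos: [0.5882, -0.0263, 0.0519]
tool_rot: [2.731, 1.553, -0.003]
contact_force: [-8.9, 0.7, 14.4]
opening: 0.009
```

```bash
python3 st.py
```

```text
t 32.0 pos [ 0.5882 -0.0263  0.0519] yaw 1.034 turned 1.74 F [-8.9  0.7 14.4] T [0.32 1.72 0.06] tilt [-0.001 -0.001 -1.   ]
```

>>> {"name": "carry_out", "arguments": {"series": [[0, 0, 0, 0, 0, -0.4, 0], [0, 0, 0, 0, 0, 0, 0], [0, 0, 0, 0, 0, 0, 0]]}}

```text
t: 32.3
tool_pos: [0.5882, -0.0263, 0.0519]
tool_rot: [2.761, 1.498, -0.003]
contact_force: [-9.1, 2.9, 13.8]
opening: 0.0088
```

```bash
python3 st.py
```

```text
t 32.3 pos [ 0.5882 -0.0263  0.0519] yaw 0.994 turned 1.78 F [-9.1  2.9 13.8] T [0.4  1.68 0.07] tilt [-0.001 -0.001 -1.   ]
```

>>> {"name": "carry_out", "arguments": {"series": [[0, 0, 0, 0, 0, -0.4, 0], [0, 0, 0, 0, 0, 0, 0], [0, 0, 0, 0, 0, 0, 0]]}}

```text
t: 32.6
tool_pos: [0.5882, -0.0263, 0.0519]
tool_rot: [2.79, 1.443, -0.003]
contact_force: [-9.6, 1.6, 13.4]
opening: 0.0087
```

```bash
python3 st.py; python3 w.py turn3; python3 - <<'E'
from h import *; import pickle
o,p=pickle.load(open('pics/turn3.pkl','rb')); g=p['frame'][190:290,250:375]; cv2.imwrite('pics/t3z.png',cv2.resize(g,None,fx=6,fy=6,interpolation=cv2.INTER_CUBIC))
print('unturned mark px',proj(p,[.5886+.0155*np.cos(-.365),-.027+.0155*np.sin(-.365),.045],o))
E
```

```text
t 32.6 pos [ 0.5882 -0.0263  0.0519] yaw 0.955 turned 1.819 F [-9.6  1.6 13.4] T [0.42 1.7  0.2 ] tilt [-0.001 -0.001 -1.   ]
t 32.6 tcp [ 0.5882 -0.0263  0.0519] x [ 0.578  0.816 -0.002] z [-0.001 -0.001 -1.   ] q [-0.17  0.15  1.83 -0.    1.17  0.45] open 0.0087 F [-9.6  1.6 13.4]
unturned mark px [340.85186632 248.46251076]
```

View pics/t3z.png

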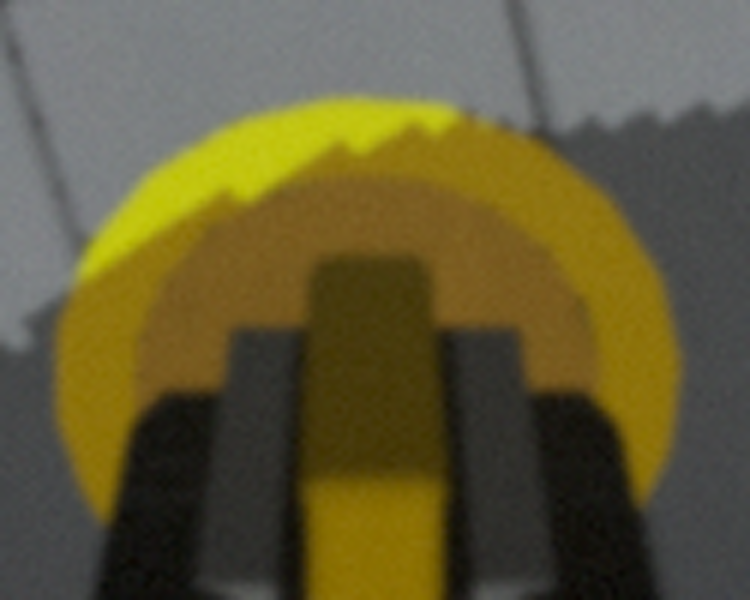

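View pics/top_t.png

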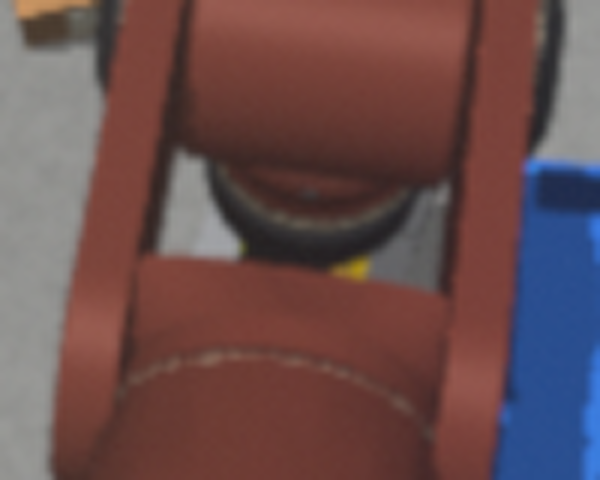

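The red mark no longer shows where an unturned plug would have it (340,248). Torque jumped from 0.07 to 0.20 N m, which means the stop was reached. One short settling check comes before I hand it in.

>>> {"name": "carry_out", "arguments": {"series": [[0, 0, 0, 0, 0, 0, 0], [0, 0, 0, 0, 0, 0, 0], [0, 0, 0, 0, 0, 0, 0]]}}

```text
t: 32.95
tool_pos: [0.5882, -0.0262, 0.0518]
tool_rot: [2.79, 1.443, -0.003]
contact_force: [-9.9, 1.4, 13.6]
opening: 0.0092
```

```bash
python3 st.py; python3 - <<'E'
from h import *
save('scene','scene_end.png')
E
```

```text
t 32.95 pos [ 0.5882 -0.0262  0.0518] yaw 0.955 turned 1.819 F [-9.9  1.4 13.6] T [0.38 1.68 0.18] tilt [-0.001 -0.001 -1.   ]
```

View pics/scene_end.png

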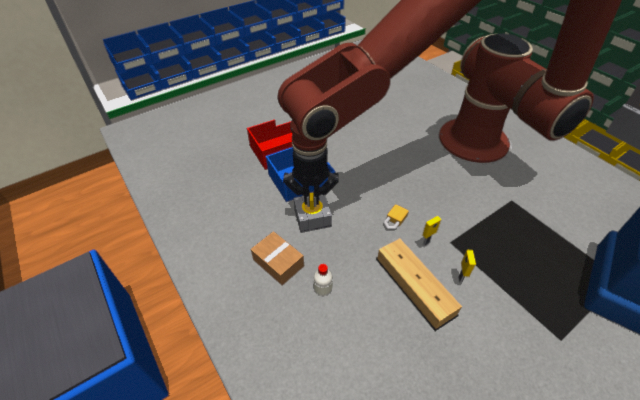

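The rack is empty, the bystanders are where they started, and the key is held in the lock at (312,208). Handing in.

```bash
python3 -c "
from h import *
print(ctrl.finish_job())"
```

```text
the job is handed in; nothing more can be done
None
```

I handed the job in at about 33 s of the 72 s limit, with the yellow key still gripped and turned in the lock. The system gave no verdict.

- **Red and blue keys:** each one is lying flat in its own bin. I saw both in the wrist picture after letting go.
- **Yellow key:** I took the smallest one, from the rack. It went down past the pins without needing to be rocked, and stopped at TCP z 0.0519 against 0.052 predicted for fully home. The push on it was about 14 N.
- **Turn:** the tool turned 1.82 rad clockwise. Torque jumped from 0.07 to about 0.2 N m at the end, which I took to be the stop. I did expect it at about 1.7 rad.
- **Bystanders:** the last scene picture shows the padlock, the screw box, the oil bottle and the two larger yellow keys where they started.

**Not fully confirmed:** I couldn't see the red mark at its turned position because the gripper hid it. I could only see that it was gone from its unturned place, so the plug angle comes from that and the torque. A steady side force of about 10 N stayed on the tool, and easing it only helped slightly.

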